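Fit the keyed handle and free the scale's lock

ROBOT

A 6-joint arm with a two-finger parallel gripper is mounted at the origin on the work surface. World frame = base frame: x ahead of the robot, y to its left, z up, the work surface at z = 0. Lengths are in m, angles in rad, forces in N, time in s.
With the tool pointing down it reaches from about 0.225 to 0.875 m from the base axis. Payload 3.4 kg.
Tool frame: the origin (TCP) lies on the mounting face of the last link; the fingertips stand 173 mm ahead of it and the grasp point (between the pads) lies 155 mm ahead of it; x points along the fingers, y is the direction in which the jaws open and shut, and the axes are right-handed (so a half turn about x gives the same grasp; the last joint's range is limited). The gripper opens to 85 mm and grips with 20 to 120 N. Pads are 22 mm wide; open, the fingers measure 114 mm over their backs; the gripper's body (76 mm by 85 mm) begins 54 mm behind the grasp point. The pads swing forward as they close: fully open they stand 13 mm farther back than shut.
Start: joints at [1.206, 0.276, 1.505, -0, 1.361, -0.121], TCP at [0.139, 0.558, 0.405] pointing down, gripper open.
Joint ranges: [-2.89, 2.89], [-0.75, 2.08], [0.22, 2.7], [-1.18, 4.32], [0.11, 2.71], [-2.7, 2.7]. Speed limits (rad/s): [2.57, 2.57, 3.14, 3.14, 3.14, 3.14].

INTERFACE

Orientations are given as a unit quaternion [w, x, y, z].
In Python, from rig import manip gives the robot as it stands.
- The arm moves only by the tool arm_command, never from a script. Its argument "targets" is a list of rows, each an object with "dp": the shift along the tool's x, y, z in m, a list of three; "turn": the turn, a rotation vector about the tool's x, y, z in degrees, a list of three; "grip": the opening, from -1 (shut) to 1 (fully open). In form: [{"dp": [tx, ty, tz], "turn": [wx, wy, wz], "grip": grip}, ...]. A call has 1 to 8 rows; each row shifts and turns the commanded pose from where the row before left it, along the tool's axes as they then stand; what a row does not reach is not made up. A row lasts 1/10 s, in which the tool goes at most 50 mm and 8.59 degrees, less where a joint would pass 70% of its speed; a pose out of reach is approached as far as the arm can. A call with a gripper value outside its range is refused whole. The fingers move at their own pace and stop on an object; "grip_force" is the grip in N (left out, the last holds). Time passes only in rows, so rows that do not move let the fingers close. It gives the time, the measured TCP pose, the force and the opening at its end, in the units of the state.
- manip.get_state(): the state, without advancing time (a new reading comes with each control period).
- manip.get_image(name): name is "side" or "top"; returns the picture (480x640x3 uint8, red, green, blue); there is no depth.
- manip.calibration(name): a dict with "fx", "fy", "cx", "cy" (pixels), "R" (3x3) and "t" (3): a world point X has camera coordinates R X + t. Camera axes: x right, y down, z forward; pixel columns grow to the right and rows downward; lengths in m; the calibration is good to about 2 mm. A picture is of the moment at which its call begins. calibration takes no time and is no camera call.
- manip.sign_off(): hands the job in, once; it reports no verdict.
The state is a dict: "clock": time; "qpos": joint angles; "qd": joint speeds; "effort": joint torques, N m; "position": TCP position; "ee_rot": TCP orientation; "contact_force": force on the tool from outside, world axes, zero at the start; "moment": the same for the moment, N m; "width": finger opening in m.
Only numpy, scipy, OpenCV 4.12 (cv2) and the standard library are available. Lean on these libraries where they do the work, as an engineer would, in place of code of your own. Each camera call takes 0.05 s, during which the arm holds its last target.

TASK

The weighing pan of the bench scale is still locked for transport. Take the T-handle with the notched hub, push it fully home on the sloping lock shaft so that its notch goes over the shaft's rib, then use it to turn the shaft clockwise as far as it goes, and leave the handle on the shaft. Do not touch the shaft or its steel locking tongue with the gripper or arm, or push the other T-handle, the test weight, the water bottle or the mug about.

Things in the scene. Friction and masses are not known exactly. Their poses are not given: they have to be found in the camera images.
- handle_bar (a point): On the hub axis, half-way up the black bar of the loose T-handle to be fitted: bar 110 long (x), 18 wide (y), 24 mm tall (z). It is 72 mm above the hub's mouth, the hub's top 50 mm above it. It stands on the table on its hub, mouth down, 84 mm tall, 0.15 to 0.31 kg; z: from mouth to bar. +x: the long end of the bar (70 mm from the axis, the other 40), over the hub's notch.
- handle_mouth (a point): Centre of the open lower end (mouth) of the T-handle's aluminium hub, 47 mm diameter; axes as handle_bar. The hub has a round bore 31 mm across, 45 mm deep, with a single straight notch 13 mm wide cut right through its wall over the whole depth, on the +x side.
- shaft_seat (a point): Top of the lock shaft's 60 mm flange, on the axis: where the hub's mouth rests when home, z along z and x along x. +z: outward along the shaft, 30 deg off vertical to the scale's front. Brass shaft 29 mm diameter, tip chamfered, 41 mm above here. One rib (key) on the +x side, 10 mm wide, 28 mm out from the axis, 22 mm high, top rounded. +x turns with the shaft.
- lock_shaft (a joint): Turn of the lock shaft in rad: grows clockwise, seen looking down on the shaft from outside; 0 (locked stop) to 1.35 (free stop). Turns against an even friction of about 0.12 N m, no spring, and stays where it is left. Starts between 0 and 0.35.
- tongue_tip (a point): Point on the flat steel locking tongue fixed to the shaft beneath its flange, 92 mm out from the axis, 8 mm below the plane of shaft_seat; the tongue is 26 mm wide and reaches 105 mm out. It lies 0.575 rad clockwise of the rib; when locked it is over the lug at the edge of the weighing pan. Axes as shaft_seat.
- scale: Bench scale, fixed. Origin on the table under the shaft's foot, which is 90 mm up; +x to its back. In front a grey console 190 mm wide, its face sloping up to the back at 30 deg from 62 mm high (x -48 mm) to 118 mm (x 48 mm); behind it a steel pan 220 x 240 mm, 97 mm high, x 65 to 285 mm, with a lug 131 mm high at x 80 mm.
- spare_bar (a point): Bystander among the things: another T-handle, with a shorter bar (80 mm) and a square, solid hub without bore or notch; it does not fit. The point is the centre of its bar, 72 mm above the table.
- test_weight: Bystander: steel test weight, 48 mm diameter, 76 mm tall; origin at the centre of its underside.
- water_bottle: Bystander: clear bottle, 64 mm diameter, 210 mm tall; origin under its base.
- mug: Bystander: white mug, 80 mm diameter, 90 mm tall, handle at its +y; origin under its base.
Not all that is in view belongs to the job. What is shaped like the part that bears handle_bar but orange or pink is not meant.

How it is judged:
By the outcome, as a careful person would: the job done as asked, in the order asked, and still so for the second after the job is handed in, with the robot touching nothing.
It also fails if it takes over 48 s, if anything falls off the work surface, if the arm or the gripper's body presses on something with over 40 N, if the wrist force passes 120 N, or if a joint passes its speed limit or range.

## Working session

There is one attempt and no reset: what is moved stays moved. The work goes in short steps, Python scripts to look and compute and a tool call to move; the robot and the scene stay as the last step left them, time stands still between calls to the robot, and variables do not carry over. Pictures are saved under pics/ and viewed, and the job is handed in when it is done.

Besides the shell and the picture viewer there is one more tool, called after "Emit:" as name([rows], argument=value, ...), one row to a line, values as JSON. arm_command: Moves the arm, as the interface text tells. Its arguments: {"type":"object","properties":{"targets":{"type":"array"},"grip_force":{"type":"number"}},"required":["targets"]}

```bash
mkdir -p pics; ls
python3 - <<'E'
from rig import manip
import cv2
for n in("side","top"):
    im=manip.get_image(n); cv2.imwrite(f"pics/{n}0.png",im[:,:,::-1]); c=manip.calibration(n); print(n,c)
print(manip.get_state())
E
```

```text
pics
side {'fx': 551.9639244411566, 'fy': 551.9639244411566, 'cx': 308.9555159960741, 'cy': 236.75338376159402, 'R': array([[ 0.86174845, -0.50727445,  0.00788927],
       [-0.26981425, -0.47141353, -0.83962465],
       [ 0.42963924,  0.72141661, -0.54310975]]), 't': array([-0.45216063,  0.22514443,  1.222074  ])}
top {'fx': 508.59234852482706, 'fy': 508.59234852482706, 'cx': 319.3833537544642, 'cy': 234.2815861138794, 'R': array([[ 0.02629478, -0.99958154, -0.01205547],
       [-0.98998037, -0.02436475, -0.13908715],
       [ 0.13873522,  0.01559195, -0.99020676]]), 't': array([-0.01369087,  0.51338659,  1.30766868])}
{'clock': 0.1, 'qpos': array([ 1.20600017e+00,  2.76544133e-01,  1.50598514e+00,  2.00615545e-05,
        1.36072227e+00, -1.21017946e-01]), 'qd': array([-0.00072689, -0.00117143, -0.00320408, -0.00010031, -0.00074609,
        0.00040008]), 'effort': array([ 6.93318016e-04, -4.17702270e+01, -2.46403313e+01, -2.55737132e-04,
        5.76756138e-03,  1.94893846e-05]), 'position': array([0.13873502, 0.55782642, 0.40392745]), 'ee_rot': array([ 0.70171233,  0.08540918,  0.70200793, -0.08654442]), 'contact_force': array([0.0879497 , 0.65053666, 0.50029784]), 'moment': array([-0.01166819,  0.00016557,  0.04342156]), 'width': 0.08516079734796186}
```

View pics/side0.png

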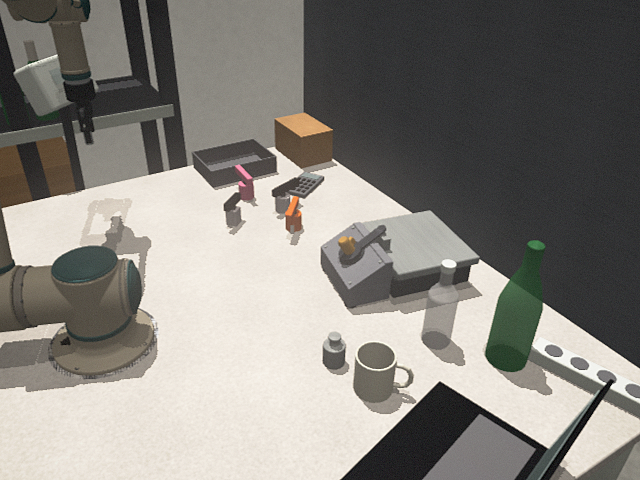

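View pics/top0.png

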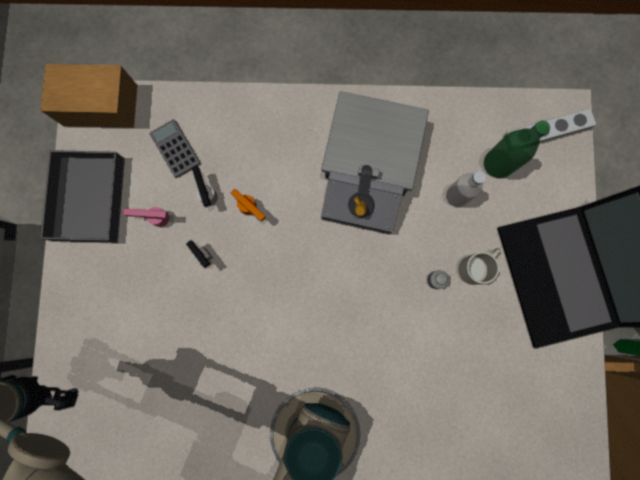

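The side view shows two dark T-handles, near (233,208) and (284,195), and the scale near (400,260). In the top view the handles are at (204,186) and (200,253), and the shaft is at (361,206). I'll zoom in on these next.

Run:
```python
import cv2,numpy as np
s=cv2.imread("pics/side0.png");t=cv2.imread("pics/top0.png")
def z(im,x,y,w,h,k): return cv2.resize(im[y:y+h,x:x+w],None,fx=k,fy=k,interpolation=cv2.INTER_CUBIC)
a=z(t,150,140,140,140,4); b=z(s,200,160,140,80,5);c=z(t,310,80,130,160,3.6);d=z(s,310,190,180,120,4.4)
for n,i in zip("abcd",(a,b,c,d)): cv2.imwrite(f"pics/z0{n}.png",np.clip(i*1.5,0,255).astype('uint8')); print(i.shape)
```

```text
(560, 560, 3)
(400, 700, 3)
(576, 468, 3)
(528, 792, 3)
```

View pics/z0a.png

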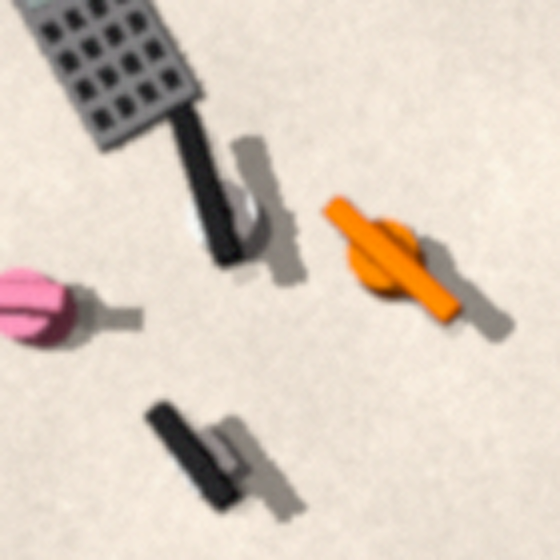

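View pics/z0b.png

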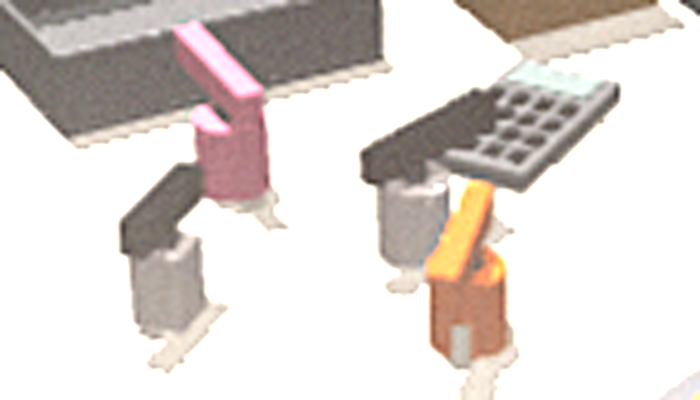

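View pics/z0c.png

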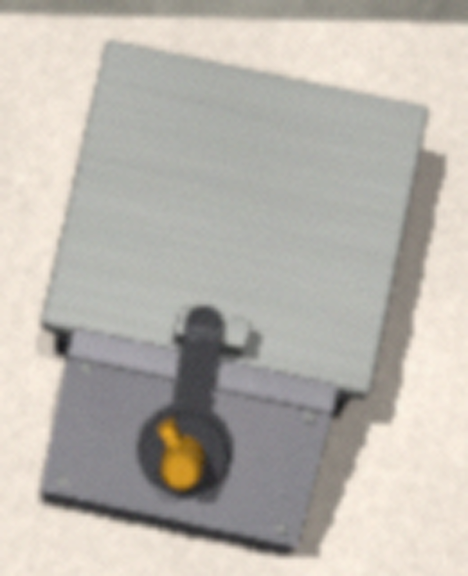

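View pics/z0d.png

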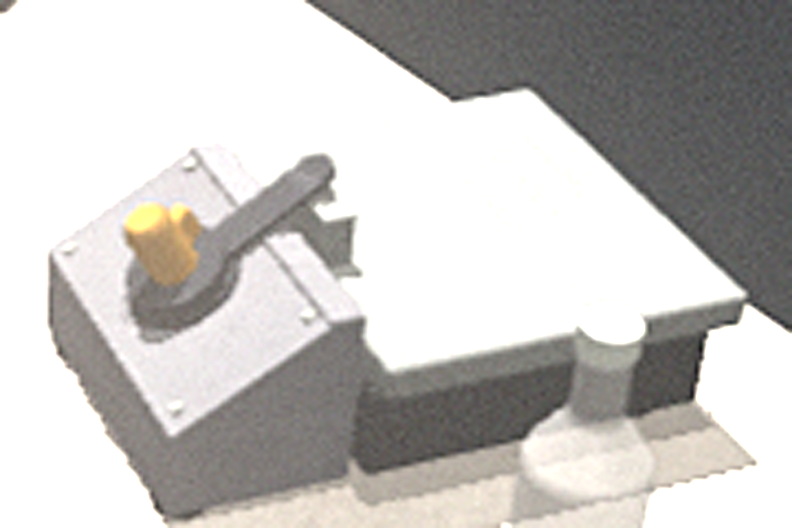

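```bash
cat > h.py <<'E'
import numpy as np,cv2
from scipy.optimize import least_squares,minimize
from rig import manip
C={n:manip.calibration(n) for n in("side","top")}
def pj(n,X):
    c=C[n];X=np.atleast_2d(X);P=X@np.array(c['R']).T+c['t'];return np.c_[c['fx']*P[:,0]/P[:,2]+c['cx'],c['fy']*P[:,1]/P[:,2]+c['cy']]
def Rz(a):return np.array([[np.cos(a),-np.sin(a),0],[np.sin(a),np.cos(a),0],[0,0,1]])
def Ry(a):return np.array([[np.cos(a),0,np.sin(a)],[0,1,0],[-np.sin(a),0,np.cos(a)]])
def render(n,parts,roi,k=8):
    x0,y0,w,h=roi;m=np.zeros((h*k,w*k),np.uint8)
    for X in parts:
        p=(pj(n,X)+.5-[x0,y0])*k
        cv2.fillConvexPoly(m,np.round(cv2.convexHull(p.astype(np.float32))*16).astype(np.int32),255,cv2.LINE_AA,4)
    return cv2.resize(m,(w,h),interpolation=cv2.INTER_AREA)/255.
def box(x0,x1,y0,y1,z0,z1):return np.array([[x,y,z] for x in(x0,x1) for y in(y0,y1) for z in(z0,z1)])/1000.
def cyl(r,z0,z1,rt=None):
    a=np.linspace(0,2*np.pi,48,endpoint=False);rt=rt or r
    return np.r_[np.c_[r*np.cos(a),r*np.sin(a),0*a+z0],np.c_[rt*np.cos(a),rt*np.sin(a),0*a+z1]]/1000.
E
cat > fit1.py <<'E'
from h import *
t=cv2.imread("pics/top0.png").astype(float);s=cv2.imread("pics/side0.png").astype(float)
# scale
A={'top':[((285,120,97),(339.7,91.7)),((285,-120,97),(428.6,109.7)),((65,120,97),(322.5,170.3)),((65,-120,97),(412.2,189.2)),((-48,95,62),(321.7,218.1)),((-48,-95,62),(391.4,232.8))],
'side':[((285,-120,97),(479.3,257.7)),((285,120,97),(430,210.5)),((65,-120,97),(398.6,275.2)),((48,95,118),(356.6,223.6)),((-48,95,62),(321.4,247.3)),((-48,-95,62),(349.8,289.3)),((48,-95,118),(392.3,262.7))]}
def res(p,cams=("top","side")):
    r=[]
    for n in cams:
        X=np.array([a[0] for a in A[n]])/1000@Rz(p[2]).T+[p[0],p[1],0]
        r.append((pj(n,X)-[a[1] for a in A[n]]).ravel())
    return np.concatenate(r)
for cams in(("top",),("side",),("top","side")):
    q=least_squares(lambda p:res(p,cams),[.55,-.1,-.2],loss='soft_l1');print(cams,q.x,np.sqrt(np.mean(res(q.x,cams)**2)))
sc=q.x;print(np.round(res(sc).reshape(-1,2),1).tolist())
# brass
def brass(im):
    b,g,r=im[...,0],im[...,1],im[...,2];return np.clip(((r-b)/np.maximum(r,1)-.25)/.35,0,1)
rois={'top':(345,185,32,35),'side':(330,225,35,35)};imgs={'top':t,'side':s}
M={n:brass(imgs[n])[rois[n][1]:rois[n][1]+rois[n][3],rois[n][0]:rois[n][0]+rois[n][2]] for n in rois}
for n in M:
  cv2.imwrite(f"pics/m_{n}.png",cv2.resize(M[n]*255,None,fx=10,fy=10,interpolation=0)); print(n,M[n].sum())
def parts(p,yaw):
    R=Rz(yaw)@Ry(-np.pi/6)@Rz(p[3]);o=p[:3]
    P=[np.r_[cyl(14.5,0,38),cyl(12,38,41)],np.r_[box(0,28,-5,5,0,18),box(0,24,-5,5,18,22)]]
    return [X@R.T+o for X in P]
def cost(p,cams):
    P=parts(p,sc[2]);return sum(((render(n,P,rois[n])-M[n])**2).sum() for n in cams)
o0=np.r_[sc[:2],0]+Rz(sc[2])@[-.006,0,.1]
for cams in(("top","side"),):
  best=None
  for a in(0,.3,.6,.9):
    x0=np.r_[o0,a];sim=np.vstack([x0]+[x0+d for d in np.diag([.006,.006,.006,.3])])
    q=minimize(cost,x0,args=(cams,),method='Nelder-Mead',options=dict(initial_simplex=sim,xatol=1e-5,fatol=1e-3,maxiter=400))
    if best is None or q.fun<best.fun:best=q
  x=best.x;print(cams,x,best.fun,"in scale:",Rz(-sc[2])@(x[:3]-np.r_[sc[:2],0]))
  L=Ry(-np.pi/6).T@(Rz(-sc[2])@(x[:3]-np.r_[sc[:2],.09]));print("rel foot along axis frame",L)
R=Rz(sc[2])@Ry(-np.pi/6)@Rz(x[3]-.575)
for n in C: print(n,"tongue pred",pj(n,x[:3]+R@[.092,0,-.008]),"tip",pj(n,x[:3]+R@[0,0,.041]))
np.save("shaft.npy",np.r_[x,sc])
E
python3 fit1.py
```

```text
('top',) [ 0.58311212 -0.10657312 -0.19191599] 0.8422965273418751
('side',) [ 0.58383006 -0.10933303 -0.18987294] 1.329344925011179
('top', 'side') [ 0.58348472 -0.10793245 -0.19034039] 1.1835398587339077
[[-0.3, -0.9], [1.0, -0.5], [-1.1, 0.3], [1.3, 0.8], [-0.1, -0.7], [1.9, 0.0], [2.0, -0.7], [0.6, -0.9], [0.9, -0.3], [-1.1, -1.5], [-1.3, -0.4], [-0.7, 1.2], [-3.6, 0.1]]
top 189.34884278404508
side 111.67524760009042
('top', 'side') [ 0.57939911 -0.10354959  0.10302434  0.71301456] 94.74537662342239 in scale: [-0.00484104  0.00353074  0.10302434]
rel foot along axis frame [0.00231971 0.00353074 0.01369992]
side tongue pred [[380.20798721 227.61979547]] tip [[343.134891 238.817158]]
top tongue pred [[363.38036393 169.46858913]] tip [[359.76552302 210.97685298]][ WARN:0@1.483] global loadsave.cpp:1063 imwrite_ Unsupported depth image for selected encoder is fallbacked to CV_8U.
```

```bash
cat >> fit1.py <<'E'
out=[]
for n in M:
    r=render(n,parts(x,sc[2]),rois[n]);im=np.dstack([M[n]*0,M[n],r]); out.append(cv2.resize((im*255).astype(np.uint8),(350,350),interpolation=0))
    x0,y0,w,h=rois[n];out.append(cv2.resize(np.clip(imgs[n][y0:y0+h,x0:x0+w]*1.3,0,255).astype(np.uint8),(350,350),interpolation=0))
cv2.imwrite("pics/ov1.png",np.vstack([np.hstack(out[:2]),np.hstack(out[2:])])[:700])
E
python3 fit1.py >/dev/null 2>&1; python3 -c "
import cv2;i=cv2.imread('pics/ov1.png');cv2.imwrite('pics/ov1s.png',cv2.resize(i,(600,600)))"
```

```text
(no output)
```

View pics/ov1s.png

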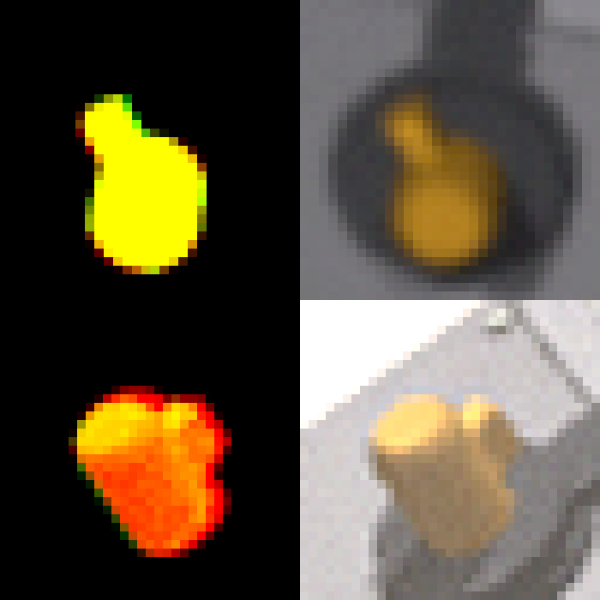

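```bash
sed -i "s|^def brass.*|def brass(im,k=[0]):|; s|b,g,r=im\[...,0\].*|b,g,r=im[...,0],im[...,1],im[...,2];v=(r-b)/np.maximum(r,1);return np.clip((v-.25)/.35,0,1) if im is t else np.clip((v-.12)/.12,0,1)|" fit1.py
sed -i "s|P=parts(p,sc\[2\]);return sum(|P=parts(p,sc[2]);tt=p[:3]+Rz(sc[2])@Ry(-np.pi/6)@Rz(p[3]-.575)@[.092,0,-.008];return 1.0*((pj('top',tt)[0]-[366.7,169.7])**2).sum()+1.0*((pj('side',tt)[0]-[381.8,228])**2).sum()+sum(|" fit1.py
python3 fit1.py 2>/dev/null; python3 -c "
import cv2;i=cv2.imread('pics/ov1.png');cv2.imwrite('pics/ov1t.png',cv2.resize(i,(600,600)))"
cat > fit2.py <<'E'
from h import *
t=cv2.imread("pics/top0.png").astype(float)
roi=(185,160,35,50);x0,y0,w,h=roi
g=t[y0:y0+h,x0:x0+w].max(2)
yy,xx=np.mgrid[0:h,0:w]
# exclude calculator: only rows>=170
W=((yy+y0)>=169)*1.0
def parts(p):
    R=Rz(p[2]);o=[p[0],p[1],0];return [X@R.T+o for X in(box(-40,70,-9,9,60,84),)]
M=np.clip((70-g)/40,0,1)
cv2.imwrite("pics/mb.png",cv2.resize((np.dstack([M,M,M])*255).astype(np.uint8),None,fx=10,fy=10,interpolation=0))
f=lambda p:(W*(render("top",parts(p),roi)-M)**2).sum()
best=None
for a in(0,.25,.5):
  s=np.array([.66,.25,a]);q=minimize(f,s,method='Nelder-Mead',options=dict(initial_simplex=np.vstack([s]+[s+d for d in np.diag([.02,.02,.2])]),xatol=1e-5,fatol=1e-3))
  if best is None or q.fun<best.fun:best=q
p=best.x;print(p,best.fun);np.save("handle.npy",p)
k=5;s=cv2.imread("pics/side0.png");o=[]
for n,im,rr in(("top",cv2.imread("pics/top0.png"),(170,150,70,80)),("side",s,(255,160,70,80))):
    x0,y0,w,h=rr;z=cv2.resize(im[y0:y0+h,x0:x0+w],None,fx=5,fy=5,interpolation=cv2.INTER_CUBIC)
    R=Rz(p[2])
    for X in(box(-40,70,-9,9,60,84),cyl(23.5,0,50)):
        pp=(pj(n,X@R.T+[p[0],p[1],0])+.5-[x0,y0])*5
        cv2.polylines(z,[cv2.convexHull(pp.astype(np.float32)).astype(np.int32)],True,(0,0,255))
    o.append(z)
cv2.imwrite("pics/ov2.png",np.hstack(o))
E
python3 fit2.py
python3 - <<'E'
from rig import manip
from scipy.spatial.transform import Rotation as Ro
q=manip.get_state()['ee_rot'];print(Ro.from_quat(np.roll(q,-1)).as_matrix().round(3)) if 0 else None
import numpy as np
print(Ro.from_quat(np.roll(q,-1)).as_matrix().round(3))
E
```

```text
('top',) [ 0.58311212 -0.10657312 -0.19191599] 0.8422965273418751
('side',) [ 0.58383006 -0.10933303 -0.18987294] 1.329344925011179
('top', 'side') [ 0.58348472 -0.10793245 -0.19034039] 1.1835398587339077
[[-0.3, -0.9], [1.0, -0.5], [-1.1, 0.3], [1.3, 0.8], [-0.1, -0.7], [1.9, 0.0], [2.0, -0.7], [0.6, -0.9], [0.9, -0.3], [-1.1, -1.5], [-1.3, -0.4], [-0.7, 1.2], [-3.6, 0.1]]
top 189.34884278404508
side 252.4583808930426
('top', 'side') [ 0.57785368 -0.1030588   0.10271446  0.63621034] 26.464641030901532 in scale: [-0.00645141  0.00372028  0.10271446]
rel foot along axis frame [0.00077014 0.00372028 0.01423675]
side tongue pred [[381.06223288 229.07910977]] tip [[342.47407854 239.00449171]]
top tongue pred [[366.0110018  170.41915191]] tip [[359.54708228 211.61560677]]
[0.66 0.25 0.  ] 252.16125
[[-0.001  0.241  0.97 ]
 [-0.002  0.97  -0.241]
 [-1.    -0.002 -0.   ]]
```

View pics/ov1t.png

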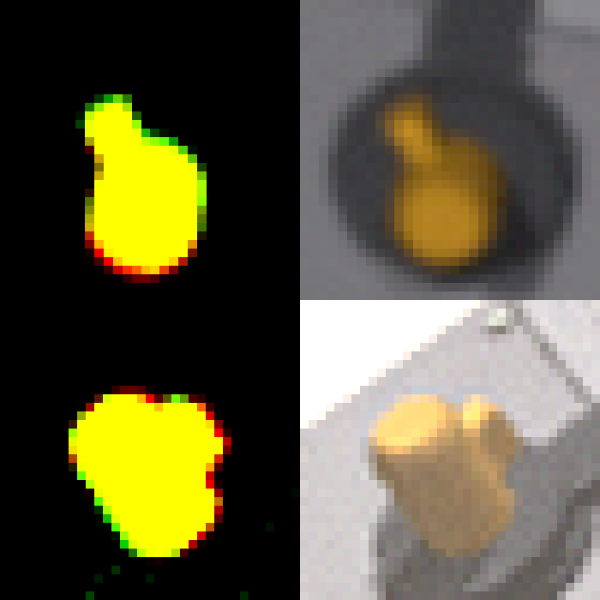

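View pics/ov2.png

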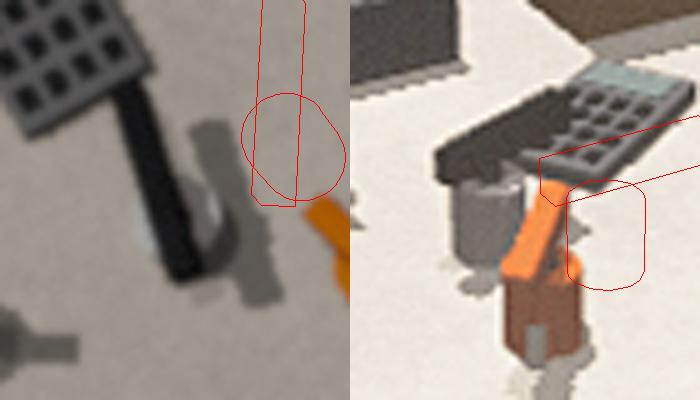

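```bash
sed -i "s/for a in(0,.25,.5):/for a in(.1,.3,.5):/; s/s=np.array(\[.66,.25,a\])/s=np.r_[least_squares(lambda u:(pj('top',np.array([[u[0],u[1],.072]]))-[205.5,192]).ravel(),[.6,.25]).x,a]/; s/\[.02,.02,.2\]/[.01,.01,.2]/" fit2.py; python3 fit2.py
```

```text
[0.61805394 0.30607933 0.39233782] 55.28692474048443
```

View pics/ov2.png

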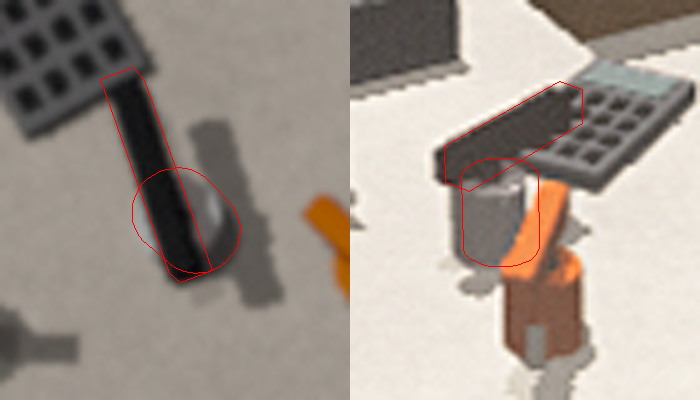

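```bash
cat > fit3.py <<'E'
from h import *
I={'top':cv2.imread("pics/top0.png"),'side':cv2.imread("pics/side0.png")}
roi={'top':(185,160,35,50),'side':(265,165,45,60)}
M={};W={}
for n in I:
    x0,y0,w,h=roi[n];c=I[n][y0:y0+h,x0:x0+w].astype(float);g=c.max(2)
    print(n,np.percentile(g,[1,5,10,20,50]))
    M[n]=np.clip((55-g)/25,0,1) if n=='top' else np.clip((85-g)/25,0,1)
    W[n]=np.ones_like(g)
yy,xx=np.mgrid[0:50,0:35];W['top'][(yy+160<180)&(xx+185<192.5)]=0;W['top'][yy+160<165]=0
yy,xx=np.mgrid[0:60,0:45];W['side'][(xx+265>296)]=0; W['side'][yy+165>198]=0
cv2.imwrite("pics/m3.png",np.hstack([cv2.resize((M[n]*(.5+.5*W[n])*255).astype(np.uint8),(350,500),interpolation=0) for n in M]))
def f(p,cams):
    P=[box(-40,70,-9,9,60,84)@Rz(p[2]).T+[p[0],p[1],0]]
    return sum((W[n]*(render(n,P,roi[n])-M[n])**2).sum() for n in cams)
for cams in(("top",),("side",),("top","side")):
  best=None
  for a in(.15,.3,.4):
    s=np.array([.618,.303,a]);q=minimize(f,s,args=(cams,),method='Nelder-Mead',options=dict(initial_simplex=np.vstack([s]+[s+d for d in np.diag([.01,.01,.1])]),xatol=1e-5,fatol=1e-3))
    if best is None or q.fun<best.fun:best=q
  p=best.x;print(cams,p,best.fun)
np.save("handle.npy",p);o=[]
for n,rr in(("top",(170,150,70,80)),("side",(255,160,70,80))):
    x0,y0,w,h=rr;z=cv2.resize(I[n][y0:y0+h,x0:x0+w],None,fx=5,fy=5,interpolation=cv2.INTER_CUBIC)
    for X in(box(-40,70,-9,9,60,84),cyl(23.5,0,50)):
        pp=(pj(n,X@Rz(p[2]).T+[p[0],p[1],0])+.5-[x0,y0])*5
        cv2.polylines(z,[cv2.convexHull(pp.astype(np.float32)).astype(np.int32)],True,(0,0,255))
    o.append(z)
cv2.imwrite("pics/ov3.png",np.hstack(o))
E
python3 fit3.py
```

```text
top [ 17.  22.  25.  56. 132.]
side [ 65.   72.   76.  103.8 193.5]
('top',) [0.61820176 0.30730113 0.42698218] 61.45746282199154
('side',) [0.70198089 0.33268893 0.30370566] 65.25928366013072
('top', 'side') [0.61865874 0.30708407 0.42470748] 178.99675878508268
```

View pics/ov3.png

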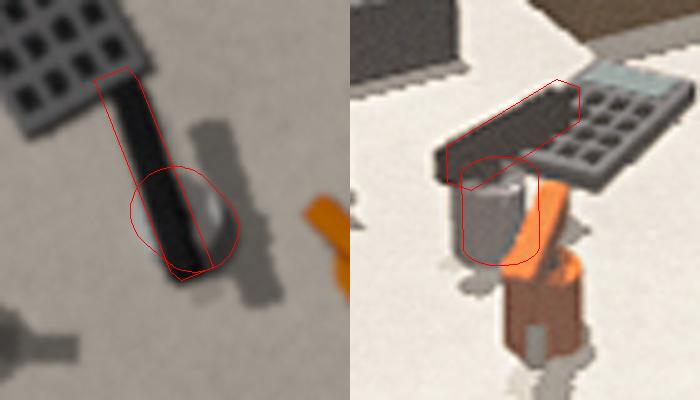

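View pics/m3.png

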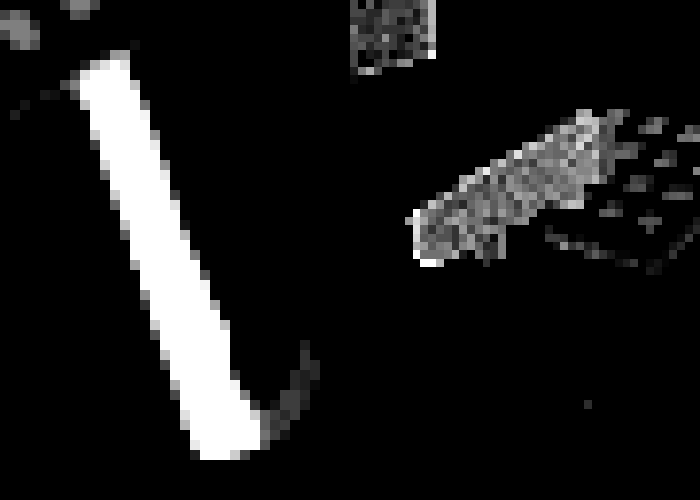

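```bash
sed -i "s/^M={};W={}/M={};W={}/; s/for cams in((\"top\",),(\"side\",),(\"top\",\"side\")):/M['side']=(M['side']>0.02)*1.0;M['side']=cv2.medianBlur(M['side'].astype(np.uint8),3)*1.0\nfor cams in((\"top\",),(\"side\",),(\"top\",\"side\")):/; s/s=np.array(\[.618,.303,a\])/s=np.array([.618,.303,a]);print(a,f(s,cams))/" fit3.py; python3 fit3.py
python3 - <<'E'
exec(open('fit3.py').read().split("for cams")[0])
P=[box(-40,70,-9,9,60,84)@Rz(.32).T+[.618,.303,0]]
r=render('top',P,roi['top']);print(r.sum(),M['top'].sum(),pj('top',P[0]).round(1).tolist())
cv2.imwrite('pics/r3.png',cv2.resize((np.dstack([r*0,r,M['top']])*255).astype(np.uint8),(350,500),interpolation=0))
E
```

```text
top [ 17.  22.  25.  56. 132.]
side [ 65.   72.   76.  103.8 193.5]
0.15 242.2192682814302
0.3 133.70673925413303
0.4 97.11646166858901
('top',) [0.61820176 0.30730113 0.42698218] 61.45746282199154
0.15 154.6160553633218
0.3 141.73876201460976
0.4 143.51001922337562
('side',) [0.61731875 0.3061937  0.33017893] 125.1429603998462
0.15 396.835323644752
0.3 275.44550126874276
0.4 240.62648089196463
('top', 'side') [0.61803322 0.30694854 0.41521157] 198.03383191080354
top [ 17.  22.  25.  56. 132.]
side [ 65.   72.   76.  103.8 193.5]
372.94117647058823 279.44 [[212.3, 204.2], [210.2, 202.4], [205.7, 206.2], [203.5, 204.4], [201.5, 165.2], [199.2, 162.7], [194.9, 167.2], [192.6, 164.7]]
```

View pics/r3.png

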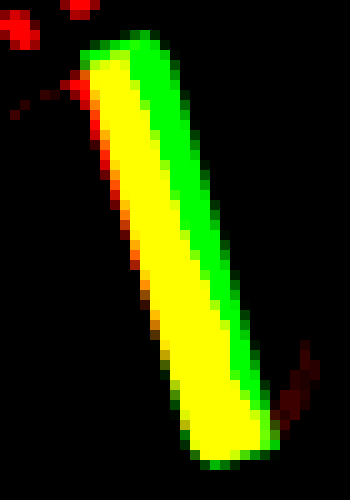

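Run:
```python
import cv2,numpy as np
t=cv2.imread("pics/top0.png")[158:215,182:225];s=cv2.imread("pics/side0.png")[165:225,265:310]
f=lambda i,w:cv2.resize(np.clip(255*(i/255.)**.6,0,255).astype(np.uint8),(w,580),interpolation=0)
cv2.imwrite("pics/raw.png",np.hstack([f(t,400),f(s,400)]))
```

```text
(no output)
```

View pics/raw.png

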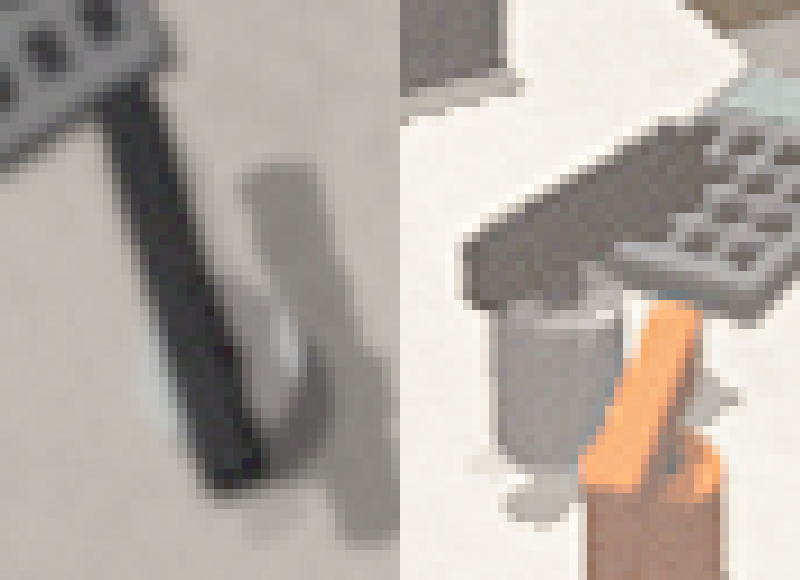

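```bash
cat >> h.py <<'E'
def tri(pt,ps):
    q=least_squares(lambda X:np.r_[(pj('top',X)-pt).ravel(),(pj('side',X)-ps).ravel()],[.65,.1,.05]);return q.x.round(4),np.abs(q.fun).max().round(2)
E
python3 - <<'E'
from h import *
print(tri([200,164],[304,198]),tri([175.8,177.5],[289,192]))
print("bar near end top?",tri([206,206.5],[273,195]))
E
```

```text
(array([7.061e-01, 3.366e-01, 3.000e-04]), np.float64(0.46)) (array([6.733e-01, 3.985e-01, 3.000e-04]), np.float64(2.77))
bar near end top? (array([0.575 , 0.2969, 0.0652]), np.float64(0.19))
```

The target is the dark handle with the round hub, at about (0.613, 0.307) with a yaw of about 0.32. Its long end points towards the calculator. The shaft seat is at about (0.578, -0.103, 0.103). I'm moving above the handle now.

Emit:
arm_command([
  {"dp": [0.004,-0.0107,0.0433],"turn": [0,0,0],"grip": 1},
  {"dp": [0.004,-0.0107,0.0433],"turn": [0,0,0],"grip": 1},
  {"dp": [0.004,-0.0107,0.0433],"turn": [0,0,0],"grip": 1},
  {"dp": [0.004,-0.0107,0.0433],"turn": [0,0,0],"grip": 1},
  {"dp": [0.004,-0.0107,0.0433],"turn": [0,0,0],"grip": 1},
  {"dp": [0.004,-0.0107,0.0433],"turn": [0,0,0],"grip": 1},
  {"dp": [0.004,-0.0107,0.0433],"turn": [0,0,0],"grip": 1},
  {"dp": [0.004,-0.0107,0.0433],"turn": [0,0,0],"grip": 1},
], grip_force=80)

```text
clock: 0.9
position: [0.4557, 0.3902, 0.3721]
ee_rot: [0.702, 0.086, 0.702, -0.086]
contact_force: [0.4, 1.1, -0.4]
width: 0.0853
```

Emit:
arm_command([
  {"dp": [0.004,-0.0107,0.0433],"turn": [0,0,0],"grip": 1},
  {"dp": [0.004,-0.0107,0.0433],"turn": [0,0,0],"grip": 1},
  {"dp": [0.004,-0.0107,0.0433],"turn": [0,0,0],"grip": 1},
  {"dp": [0.004,-0.0107,0.0433],"turn": [0,0,0],"grip": 1},
  {"dp": [0,0,0],"turn": [-8,0,0],"grip": 1},
  {"dp": [0,0,0],"turn": [-8,0,0],"grip": 1},
  {"dp": [0,0,0],"turn": [-8,0,0],"grip": 1},
  {"dp": [0,0,0],"turn": [-8,0,0],"grip": 1},
])

```text
clock: 1.7
position: [0.6122, 0.3077, 0.3558]
ee_rot: [0.698, -0.113, 0.699, 0.113]
contact_force: [-0.2, -0.1, -1.1]
width: 0.0856
```

```bash
cat > st.py <<'E'
from h import *
from scipy.spatial.transform import Rotation as Ro
def st():
    s=manip.get_state();R=Ro.from_quat(np.roll(s['ee_rot'],-1)).as_matrix()
    print('t',round(s['clock'],2),'q',s['qpos'].round(3),'p',s['position'].round(4),'F',s['contact_force'].round(1),'M',s['moment'].round(2),'w',round(s['width'],4));print(R.round(4).tolist());return s,R
E
cat > a1.py <<'E'
from st import *
s,R=st()
hp=np.array([.613,.307,.075]);g=s['position']+.155*R[:,0];d=R.T@(hp-g);print("grasp",g.round(4),"dp tool",d.round(4),"yaw y",np.arctan2(R[1,1],R[0,1]))
E
python3 a1.py
python3 - <<'E'
from h import *
for n,rr in(("top",(150,130,120,110)),("side",(220,60,120,180))):
    im=manip.get_image(n)[:,:,::-1];x0,y0,w,h=rr;cv2.imwrite(f"pics/p1{n}.png",cv2.resize(im[y0:y0+h,x0:x0+w],None,fx=540/h,fy=540/h,interpolation=cv2.INTER_CUBIC))
E
```

```text
t 1.7 q [ 0.364  0.469  1.324  0.     1.35  -1.527] p [0.6122 0.3077 0.3558] F [-0.2 -0.1 -1.1] M [-0.01  0.01  0.03] w 0.0856
[[-0.0015, -0.3145, 0.9492], [-0.0004, 0.9492, 0.3145], [-1.0, 0.0001, -0.0016]]
grasp [0.6119 0.3076 0.2008] dp tool [ 0.1258 -0.0009  0.001 ] yaw y 1.890774282425928
```

View pics/p1top.png

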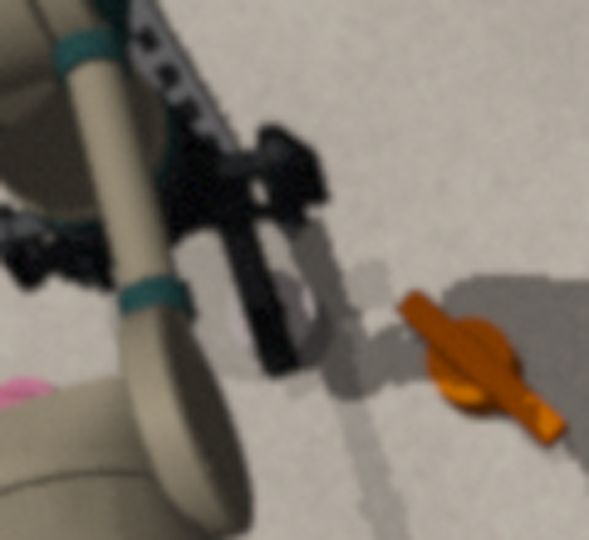

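View pics/p1side.png

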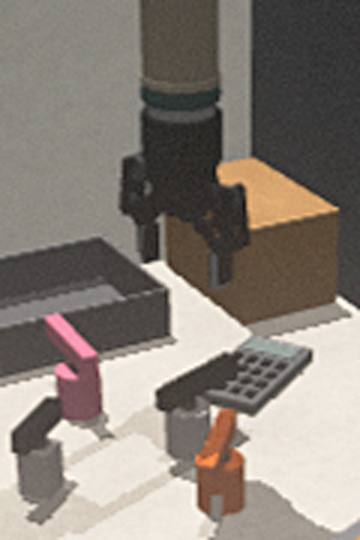

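Top view: the gripper is offset by parallax, with the handle bar at crop (265,300). Side view: the fingers straddle a point above the bar at crop (195,380). I'll go down in two stages.

Emit:
arm_command([
  {"dp": [0.035,0,0],"turn": [0,0,0],"grip": 1},
  {"dp": [0.035,0,0],"turn": [0,0,0],"grip": 1},
  {"dp": [0.02,0,0],"turn": [0,0,0],"grip": 1},
  {"dp": [0,0,0],"turn": [0,0,0],"grip": 1},
])

```text
clock: 2.2
position: [0.6106, 0.3075, 0.2627]
ee_rot: [0.696, -0.11, 0.701, 0.109]
contact_force: [-0.3, -0.2, -1.1]
width: 0.0857
```

```bash
python3 a1.py
python3 - <<'E'
from h import *
o=[]
for n,rr in(("top",(170,140,80,100)),("side",(240,120,80,100))):
    im=manip.get_image(n)[:,:,::-1];x0,y0,w,h=rr;o.append(cv2.resize(im[y0:y0+h,x0:x0+w],None,fx=5,fy=5,interpolation=cv2.INTER_CUBIC))
cv2.imwrite("pics/p2.png",np.clip(255*(np.hstack(o)/255.)**.7,0,255))
E
```

```text
t 2.2 q [ 0.365  0.534  1.451  0.     1.164 -1.518] p [0.6106 0.3075 0.2627] F [-0.3 -0.2 -1.1] M [-0.01 -0.   -0.01] w 0.0857
[[-0.0077, -0.3071, 0.9517], [-0.0029, 0.9517, 0.3071], [-1.0, -0.0004, -0.0082]]
grasp [0.6094 0.307  0.1077] dp tool [ 0.0326 -0.0011  0.0036] yaw y 1.8829137644134364[ WARN:0@3.626] global loadsave.cpp:1063 imwrite_ Unsupported depth image for selected encoder is fallbacked to CV_8U.
```

View pics/p2.png

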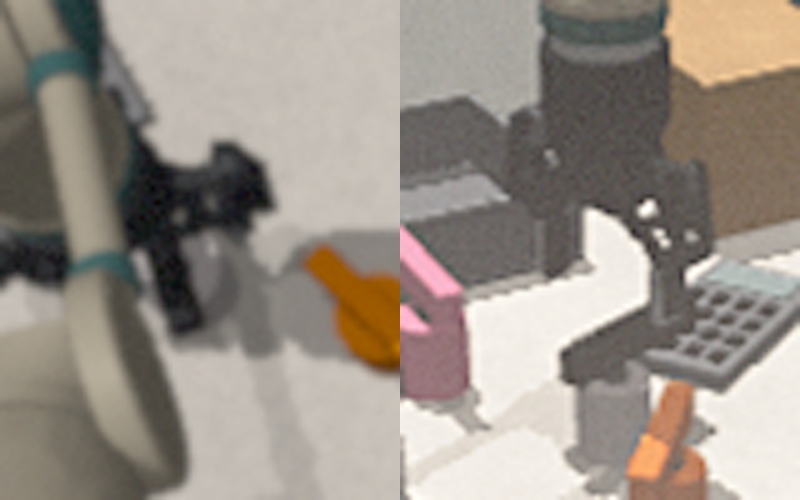

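The side view shows the fingers at crop x 560 and 660, centred over the hub at 612. I'll go down the rest of the way and close.

Emit:
arm_command([
  {"dp": [0.017,-0.001,0.002],"turn": [0,0,0],"grip": 1},
  {"dp": [0.016,0,0.002],"turn": [0,0,0],"grip": 1},
  {"dp": [0,0,0],"turn": [0,0,0],"grip": 1},
  {"dp": [0,0,0],"turn": [0,0,0],"grip": -1},
  {"dp": [0,0,0],"turn": [0,0,0],"grip": -1},
  {"dp": [0,0,0],"turn": [0,0,0],"grip": -1},
  {"dp": [0,0,0],"turn": [0,0,0],"grip": -1},
  {"dp": [0,0,0],"turn": [0,0,0],"grip": -1},
], grip_force=80)

```text
clock: 3.1
position: [0.6164, 0.3084, 0.2345]
ee_rot: [0.699, -0.111, 0.698, 0.111]
contact_force: [0.2, 0.1, -1.7]
width: 0.0164
```

```bash
python3 a1.py
```

```text
t 3.1 q [ 0.363  0.564  1.474  0.     1.103 -1.522] p [0.6164 0.3084 0.2345] F [ 0.2  0.1 -1.7] M [-0.03 -0.01 -0.  ] w 0.0164
[[0.0014, -0.3095, 0.9509], [0.0007, 0.9509, 0.3095], [-1.0, 0.0002, 0.0016]]
grasp [0.6166 0.3085 0.0795] dp tool [ 0.0045 -0.0003 -0.0039] yaw y 1.8854266070456784
```

Emit:
arm_command([
  {"dp": [-0.02,0,0],"turn": [0,0,0],"grip": -1},
  {"dp": [-0.04,0,0],"turn": [0,0,0],"grip": -1},
  {"dp": [-0.05,0,0],"turn": [0,0,0],"grip": -1},
  {"dp": [-0.05,0,0],"turn": [0,0,0],"grip": -1},
  {"dp": [-0.02,0,0],"turn": [0,0,0],"grip": -1},
])

```text
clock: 3.6
position: [0.6165, 0.3085, 0.4196]
ee_rot: [0.701, -0.11, 0.695, 0.111]
contact_force: [2.3, 0.0, -1.6]
width: 0.0169
```

```bash
cat > a2.py <<'E'
from st import *
import sys
s,R=st()
# goal: tool frame for inserted handle. shaft.npy: seat xyz, rib angle, scale x y yaw
S=np.load("shaft.npy");seat=S[:3];RS=Rz(S[6])@Ry(-np.pi/6)@Rz(S[3])   # shaft axes cols
# handle in tool: handle z=-tool x ; handle y = tool y ; handle x = ? 
H=np.load("hin.npy") if len(sys.argv)>2 else np.array([.005,0,0.])  # mouth offset: grasp above bar point, etc
# handle axes in tool coords: x_h=z_t, y_h=y_t, z_h=-x_t
RH=np.array([[0,0,-1],[0,1,0],[1,0,0.]])
Rt=RS@RH.T
up=float(sys.argv[1])
m=seat+RS[:,2]*up   # mouth goal
mt=np.array([.155+.072+H[0],H[1],H[2]])  # mouth in tool
pg=m-Rt@mt
d=R.T@(pg-s['position']);w=Ro.from_matrix(R.T@Rt).as_rotvec(degrees=True)
print("goal tcp",pg.round(4),"dp",d.round(4),"turn",w.round(2));print("mouth now",(s['position']+R@mt).round(4))
E
python3 a2.py 0.1;python3 - <<'E'
from h import *
for n,rr in(("top",(150,120,120,120)),("side",(230,60,100,140))):
    im=manip.get_image(n)[:,:,::-1];cv2.imwrite(f"pics/l_{n}.png",im);x0,y0,w,h=rr;cv2.imwrite(f"pics/p3{n}.png",np.clip(255*(cv2.resize(im[y0:y0+h,x0:x0+w],None,fx=560/h,fy=560/h,interpolation=cv2.INTER_CUBIC)/255.)**.7,0,255).astype(np.uint8))
E
```

```text
t 3.6 q [ 0.363  0.442  1.212  0.     1.479 -1.522] p [0.6165 0.3085 0.4196] F [ 2.3  0.  -1.6] M [ 0.01 -0.06 -0.02] w 0.0169
[[0.0082, -0.3096, 0.9508], [0.0032, 0.9509, 0.3095], [-1.0, 0.0005, 0.0088]]
goal tcp [ 0.4149 -0.0717  0.3902] dp [ 0.0265 -0.299  -0.3097] turn [ -7.42 -24.76 -16.21]
mouth now [0.6184 0.3092 0.1876]
```

View pics/p3side.png

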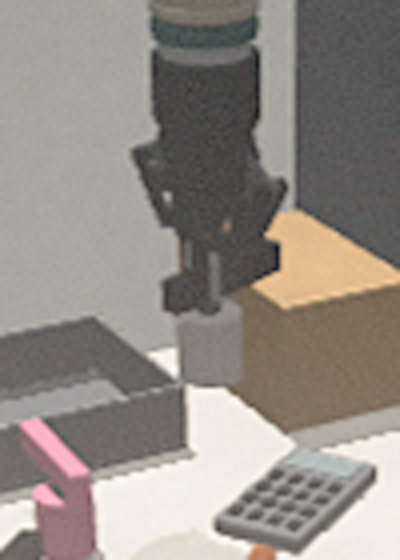

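View pics/p3top.png

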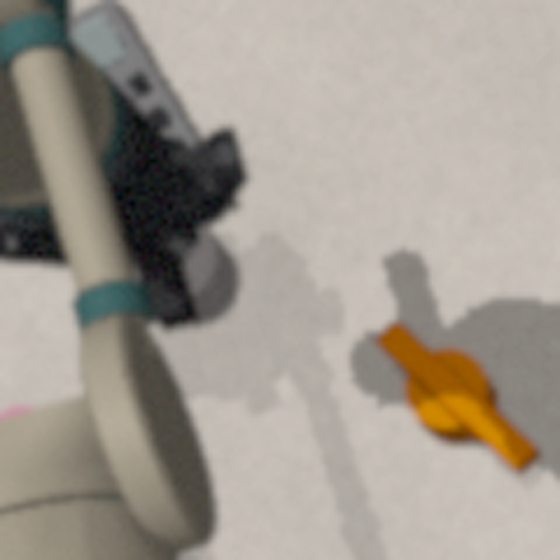

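The handle is held upright, with the hub at side crop (210,345). Next I tilt it and carry it over.

Emit:
arm_command([
  {"dp": [0,0,0],"turn": [-1.86,-6.2,-4.05],"grip": -1},
  {"dp": [0,0,0],"turn": [-1.86,-6.2,-4.05],"grip": -1},
  {"dp": [0,0,0],"turn": [-1.86,-6.2,-4.05],"grip": -1},
  {"dp": [0,0,0],"turn": [-1.86,-6.2,-4.05],"grip": -1},
  {"dp": [0,0,0],"turn": [0,0,0],"grip": -1},
])

```text
clock: 4.2
position: [0.6138, 0.3083, 0.4098]
ee_rot: [0.829, -0.227, 0.504, 0.079]
contact_force: [-0.4, 0.6, -3.1]
width: 0.0162
```

```bash
python3 a2.py 0.1
```

```text
t 4.2 q [ 0.447  0.349  1.446 -0.369  0.961 -1.421] p [0.6138 0.3083 0.4098] F [-0.4  0.6 -3.1] M [ 0.08  0.56 -0.03] w 0.0162
[[0.4789, -0.3593, 0.8009], [-0.0987, 0.8845, 0.4559], [-0.8723, -0.2974, 0.3882]]
goal tcp [ 0.4149 -0.0717  0.3902] dp [-0.0407 -0.2588 -0.3401] turn [ 0.36 -0.8  -0.14]
mouth now [0.7249 0.2854 0.2074]
```

Emit:
arm_command([
  {"dp": [-0.0041,-0.026,-0.034],"turn": [0,0,0],"grip": -1},
  {"dp": [-0.0041,-0.026,-0.034],"turn": [0,0,0],"grip": -1},
  {"dp": [-0.0041,-0.026,-0.034],"turn": [0,0,0],"grip": -1},
  {"dp": [-0.0041,-0.026,-0.034],"turn": [0,0,0],"grip": -1},
  {"dp": [-0.0041,-0.026,-0.034],"turn": [0,0,0],"grip": -1},
  {"dp": [-0.0041,-0.026,-0.034],"turn": [0,0,0],"grip": -1},
  {"dp": [-0.0041,-0.026,-0.034],"turn": [0,0,0],"grip": -1},
  {"dp": [-0.0041,-0.026,-0.034],"turn": [0,0,0],"grip": -1},
])

```text
clock: 5.0
position: [0.4553, 0.0028, 0.3947]
ee_rot: [0.83, -0.224, 0.504, 0.079]
contact_force: [0.5, 0.5, -2.8]
width: 0.0165
```

Emit:
arm_command([
  {"dp": [-0.0041,-0.026,-0.034],"turn": [0,0,0],"grip": -1},
  {"dp": [-0.0041,-0.024,-0.034],"turn": [0,0,0],"grip": -1},
  {"dp": [0,0,0],"turn": [0,0,0],"grip": -1},
  {"dp": [0,0,0],"turn": [0,0,0],"grip": -1},
])

```text
clock: 5.4
position: [0.4156, -0.0715, 0.3906]
ee_rot: [0.831, -0.223, 0.504, 0.077]
contact_force: [-0.1, 0.7, -3.0]
width: 0.0165
```

```bash
python3 a2.py 0.1; python3 a2.py .06;cat > look.py <<'E'
from h import *
import sys
k=sys.argv[1]
for n,rr in(("top",(310,150,100,90)),("side",(310,150,110,130))):
    im=manip.get_image(n)[:,:,::-1];cv2.imwrite(f"pics/{k}_{n}.png",im);x0,y0,w,h=rr;f=590/h;cv2.imwrite(f"pics/{k}z{n}.png",np.clip(255*(cv2.resize(im[y0:y0+h,x0:x0+w],None,fx=f,fy=f,interpolation=cv2.INTER_CUBIC)/255.)**.7,0,255).astype(np.uint8))
E
python3 look.py b1
```

```text
t 5.4 q [-0.376 -0.081  2.018  0.135  0.703 -2.47 ] p [ 0.4156 -0.0715  0.3906] F [-0.1  0.7 -3. ] M [ 0.1   0.41 -0.02] w 0.0165
[[0.4808, -0.3532, 0.8025], [-0.0963, 0.8885, 0.4487], [-0.8715, -0.293, 0.3932]]
goal tcp [ 0.4149 -0.0717  0.3902] dp [-0.      0.0003 -0.0008] turn [-0.12 -0.63 -0.21]
mouth now [ 0.5272 -0.0939  0.1884]
t 5.4 q [-0.376 -0.081  2.018  0.135  0.703 -2.47 ] p [ 0.4156 -0.0715  0.3906] F [-0.1  0.7 -3. ] M [ 0.1   0.41 -0.02] w 0.0165
[[0.4808, -0.3532, 0.8025], [-0.0963, 0.8885, 0.4487], [-0.8715, -0.293, 0.3932]]
goal tcp [ 0.4345 -0.0754  0.3556] dp [ 0.04    0.0001 -0.0004] turn [-0.12 -0.63 -0.21]
mouth now [ 0.5272 -0.0939  0.1884]
```

View pics/b1zside.png

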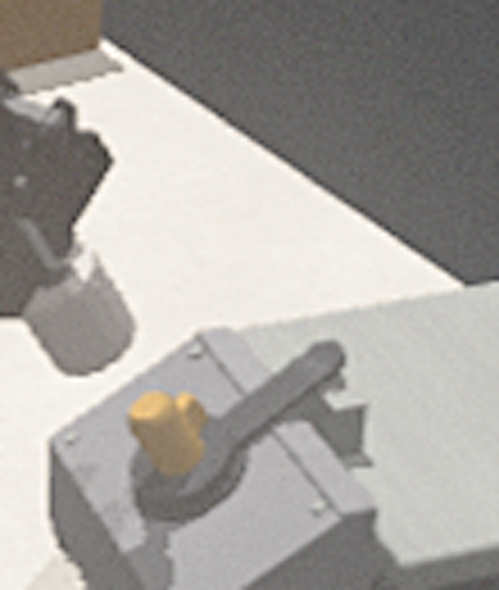

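View pics/b1ztop.png

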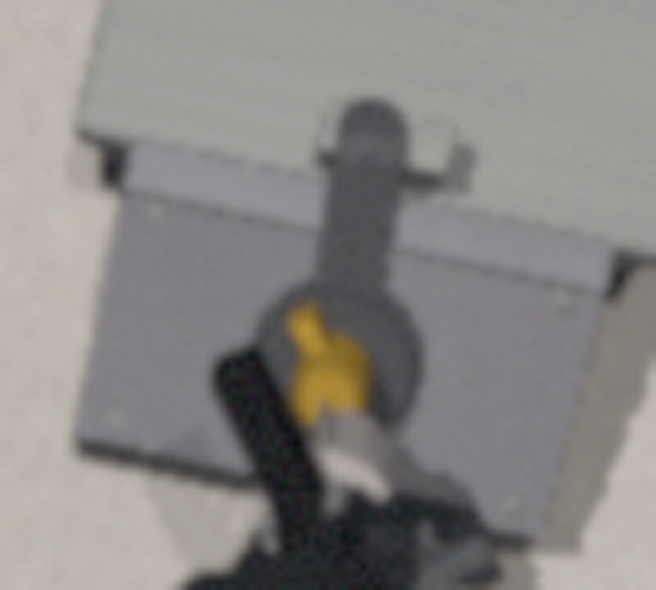

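Side view: the hub at crop (80,320) hangs along the shaft axis, with the shaft tip at (150,410). Top view: the bar is roughly parallel to the rib. I'll overlay the models on both views to find the in-hand offset.

```bash
cat > ov.py <<'E'
from st import *
import sys,os
k=sys.argv[1];H=np.array(eval(sys.argv[2])) if len(sys.argv)>2 else np.array([.005,0,0])
s,R=st();RH=np.array([[0,0,-1],[0,1,0],[1,0,0.]]);Rh=R@RH
mouth=s['position']+R@(np.array([.227,0,0])+H)
S=np.load("shaft.npy");RS=Rz(S[6])@Ry(-np.pi/6)@Rz(S[3])
o=[]
for n,rr in(("top",(320,150,80,100)),("side",(300,170,80,100))):
    im=cv2.imread(f"pics/{k}_{n}.png");x0,y0,w,h=rr;z=cv2.resize(im[y0:y0+h,x0:x0+w],None,fx=5,fy=5,interpolation=cv2.INTER_CUBIC);z=np.clip(255*(z/255.)**.6,0,255).astype(np.uint8)
    def dr(X,Rm,oo,c):
        pp=(pj(n,X@Rm.T+oo)+.5-[x0,y0])*5;cv2.polylines(z,[cv2.convexHull(pp.astype(np.float32)).astype(np.int32)],True,c)
    dr(cyl(23.5,0,50),Rh,mouth,(0,0,255));dr(box(-40,70,-9,9,60,84),Rh,mouth,(0,0,255))
    dr(cyl(14.5,0,41),RS,S[:3],(0,255,0));dr(box(0,28,-5,5,0,22),RS,S[:3],(0,255,0));dr(cyl(30,-.1,0),RS,S[:3],(255,0,0))
    RT=RS@Rz(-.575);dr(np.r_[box(0,92,-13,13,-8,-8),cyl(13,-8,-8)+[.092,0,0]],RT,S[:3],(255,0,255))
    o.append(z)
cv2.imwrite(f"pics/{k}ov.png",np.hstack(o))
E
python3 ov.py b1
```

```text
t 5.5 q [-0.371 -0.08   2.017  0.134  0.702 -2.47 ] p [ 0.4166 -0.07    0.3911] F [ 0.7  0.3 -3.2] M [0.09 0.42 0.  ] w 0.0169
[[0.4826, -0.3567, 0.7999], [-0.0951, 0.8866, 0.4527], [-0.8707, -0.2945, 0.3939]]
```

View pics/b1ov.png

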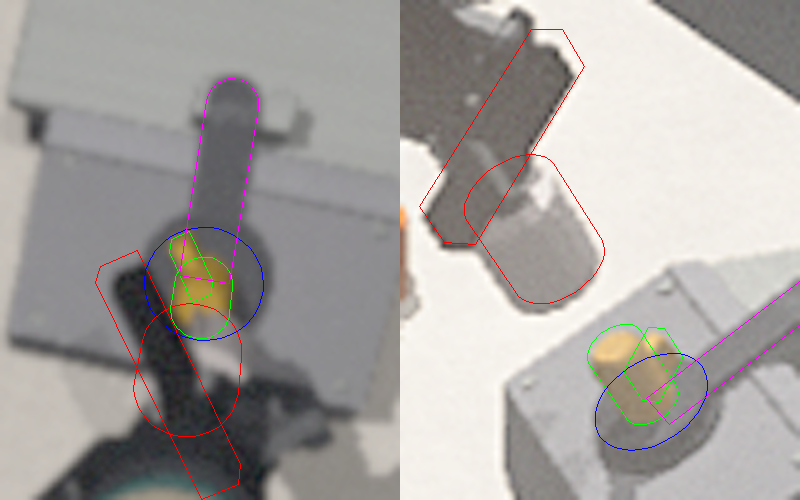

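```bash
cat > ov2.py <<'E'
from st import *
import sys
k=sys.argv[1];H=np.array(eval(sys.argv[2]));n=sys.argv[3];x0,y0,w,h=eval(sys.argv[4]);rx=np.radians(float(sys.argv[5])) if len(sys.argv)>5 else 0
s,R=st();RH=np.array([[0,0,-1],[0,1,0],[1,0,0.]]);Rh=R@RH@Rz(rx);mouth=s['position']+R@(np.array([.227,0,0])+H)
im=cv2.imread(f"pics/{k}_{n}.png");f=min(590/h,790/w);z=cv2.resize(im[y0:y0+h,x0:x0+w],None,fx=f,fy=f,interpolation=cv2.INTER_LINEAR);z=np.clip(255*(z/255.)**.5,0,255).astype(np.uint8)
for X,c in((cyl(23.5,0,.1),(0,0,255)),(cyl(23.5,49.9,50),(0,0,255)),(box(-40,70,-9,9,84,84),(0,255,255)),(box(-40,70,-9,9,60,60),(0,128,255))):
    pp=(pj(n,X@Rh.T+mouth)+.5-[x0,y0])*f;cv2.polylines(z,[cv2.convexHull(pp.astype(np.float32)).astype(np.int32)],True,c)
cv2.imwrite(f"pics/{k}v2{n}.png",z)
E
python3 ov2.py b1 "[.0075,0,0]" top "(330,190,50,60)"; python3 ov2.py b1 "[.0075,0,0]" side "(300,165,60,80)"
```

```text
t 5.5 q [-0.371 -0.08   2.017  0.134  0.702 -2.47 ] p [ 0.4166 -0.07    0.3911] F [ 0.7  0.3 -3.2] M [0.09 0.42 0.  ] w 0.0169
[[0.4826, -0.3567, 0.7999], [-0.0951, 0.8866, 0.4527], [-0.8707, -0.2945, 0.3939]]
t 5.5 q [-0.371 -0.08   2.017  0.134  0.702 -2.47 ] p [ 0.4166 -0.07    0.3911] F [ 0.7  0.3 -3.2] M [0.09 0.42 0.  ] w 0.0169
[[0.4826, -0.3567, 0.7999], [-0.0951, 0.8866, 0.4527], [-0.8707, -0.2945, 0.3939]]
```

View pics/b1v2top.png

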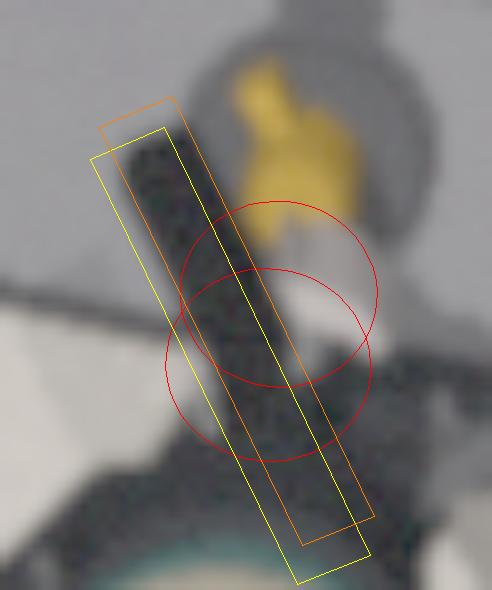

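View pics/b1v2side.png

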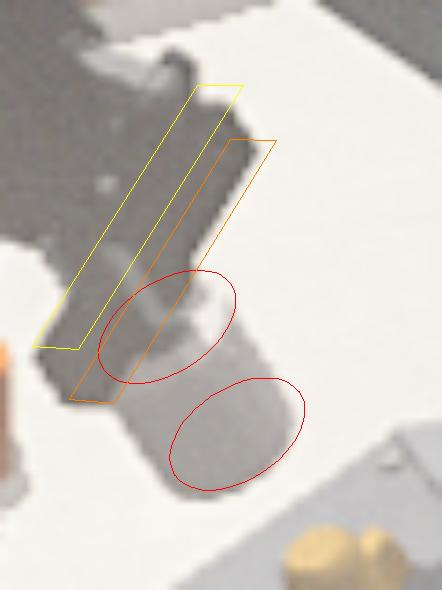

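```bash
python3 ov2.py b1 "[.009,0,-.004]" top "(330,190,50,60)" >/dev/null; python3 ov2.py b1 "[.009,0,-.004]" side "(300,165,60,80)">/dev/null
python3 -c "
import cv2,numpy as np
a=cv2.imread('pics/b1v2top.png');b=cv2.imread('pics/b1v2side.png');h=min(a.shape[0],b.shape[0]);c=np.hstack([a[:h,:400],b[:h,:400]]);cv2.imwrite('pics/b1c.png',c)"
```

```text
(no output)
```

View pics/b1c.png

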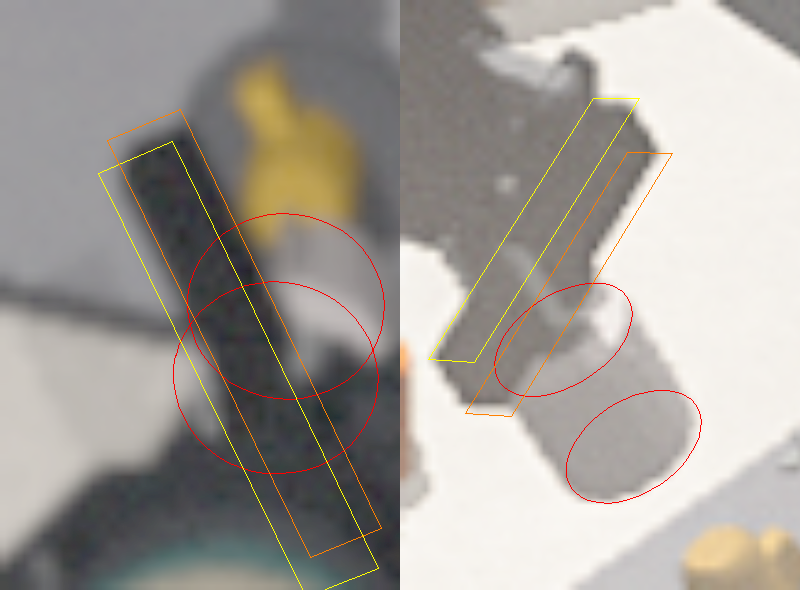

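```bash
python3 -c "
import numpy as np;np.save('hin.npy',[.008,0,-.0045])"; python3 a2.py .055 h
```

```text
t 5.5 q [-0.371 -0.08   2.017  0.134  0.702 -2.47 ] p [ 0.4166 -0.07    0.3911] F [ 0.7  0.3 -3.2] M [0.09 0.42 0.  ] w 0.0169
[[0.4826, -0.3567, 0.7999], [-0.0951, 0.8866, 0.4527], [-0.8707, -0.2945, 0.3939]]
goal tcp [ 0.4391 -0.0736  0.3557] dp [ 0.0421 -0.0007  0.0024] turn [ 0.12 -0.5  -0.23]
mouth now [ 0.5264 -0.0944  0.1847]
```

Emit:
arm_command([
  {"dp": [0.02,-0.0003,0.001],"turn": [0,0,0],"grip": -1},
  {"dp": [0.022,-0.0004,0.0014],"turn": [0,-0.5,-0.2],"grip": -1},
  {"dp": [0,0,0],"turn": [0,0,0],"grip": -1},
  {"dp": [0,0,0],"turn": [0,0,0],"grip": -1},
])

```text
clock: 5.9
position: [0.4393, -0.0727, 0.3559]
ee_rot: [0.833, -0.226, 0.498, 0.079]
contact_force: [-0.2, -0.2, -1.1]
width: 0.0162
```

```bash
python3 a2.py .055 h; python3 look.py b2; python3 a2.py .055 h;  python3 ov2.py b2 "[.008,0,-.0045]" top "(330,180,50,60)" >/dev/null; python3 ov2.py b2 "[.008,0,-.0045]" side "(310,185,60,80)">/dev/null
python3 -c "
import cv2,numpy as np
a=cv2.imread('pics/b2v2top.png');b=cv2.imread('pics/b2v2side.png');h=min(a.shape[0],b.shape[0]);c=np.hstack([a[:h,:400],b[:h,:400]]);cv2.imwrite('pics/b2c.png',c)"
```

```text
t 5.9 q [-0.357 -0.008  2.05   0.152  0.588 -2.484] p [ 0.4393 -0.0727  0.3559] F [-0.2 -0.2 -1.1] M [0.09 0.45 0.  ] w 0.0162
[[0.4909, -0.3574, 0.7946], [-0.0935, 0.8851, 0.4559], [-0.8662, -0.2981, 0.401]]
goal tcp [ 0.4391 -0.0736  0.3557] dp [ 0.0002 -0.0006 -0.0006] turn [ 0.27  0.02 -0.06]
mouth now [ 0.551  -0.0968  0.1505]
t 6.0 q [-0.358 -0.009  2.049  0.152  0.587 -2.484] p [ 0.4392 -0.0732  0.357 ] F [-0.6  0.3 -2.4] M [0.12 0.44 0.  ] w 0.0163
[[0.4932, -0.3557, 0.7939], [-0.0951, 0.8851, 0.4556], [-0.8647, -0.3002, 0.4027]]
goal tcp [ 0.4391 -0.0736  0.3557] dp [ 0.0011  0.0001 -0.0008] turn [0.24 0.12 0.09]
mouth now [ 0.5515 -0.0976  0.152 ]
```

View pics/b2c.png

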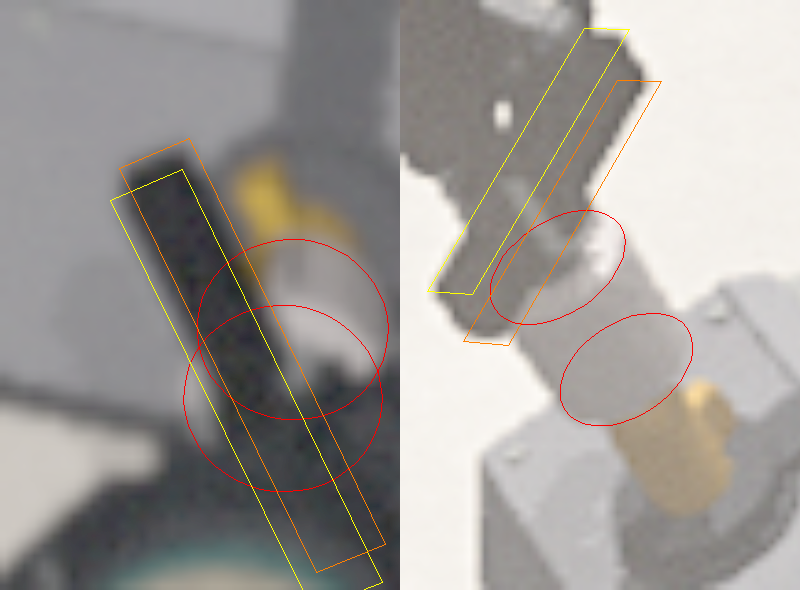

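Both overlays agree with the seen hub to about 1 px, and the mouth sits just above the shaft tip. I'll advance slowly and watch the force.

Emit:
arm_command([
  {"dp": [0.006,0,-0.0005],"turn": [0,0,0],"grip": -1},
  {"dp": [0.005,0,0],"turn": [0,0,0],"grip": -1},
  {"dp": [0.004,0,0],"turn": [0,0,0],"grip": -1},
  {"dp": [0.003,0,0],"turn": [0,0,0],"grip": -1},
  {"dp": [0,0,0],"turn": [0,0,0],"grip": -1},
])

```text
clock: 6.5
position: [0.4473, -0.0761, 0.3401]
ee_rot: [0.834, -0.226, 0.498, 0.078]
contact_force: [0.1, 0.1, -3.2]
width: 0.0164
```

```bash
cat > f.py <<'E'
from st import *
s,R=st();print("F tool",(R.T@s['contact_force']).round(1),"M tool",(R.T@s['moment']).round(2))
E
python3 f.py; python3 a2.py .038 h|tail -2
```

```text
t 6.5 q [-0.357  0.024  2.064  0.161  0.54  -2.492] p [ 0.4473 -0.0761  0.3401] F [ 0.1  0.1 -3.2] M [ 0.11  0.43 -0.01] w 0.0164
[[0.4917, -0.3542, 0.7954], [-0.0958, 0.886, 0.4538], [-0.8655, -0.2993, 0.4017]]
F tool [ 2.8  1.  -1.2] M tool [0.02 0.35 0.27]
goal tcp [ 0.4474 -0.0752  0.3409] dp [-0.0008  0.0005  0.0008] turn [0.14 0.02 0.09]
mouth now [ 0.5593 -0.1007  0.1349]
```

Emit:
arm_command([
  {"dp": [0.003,0,0],"turn": [0,0,0],"grip": -1},
  {"dp": [0.003,0,0],"turn": [0,0,0],"grip": -1},
  {"dp": [0.002,0,0],"turn": [0,0,0],"grip": -1},
  {"dp": [0,0,0],"turn": [0,0,0],"grip": -1},
])

```text
clock: 6.9
position: [0.4512, -0.0767, 0.3332]
ee_rot: [0.834, -0.226, 0.498, 0.078]
contact_force: [0.2, 0.8, -3.7]
width: 0.0162
```

```bash
python3 f.py; python3 a2.py .030 h|tail -2
```

```text
t 6.9 q [-0.355  0.039  2.069  0.165  0.52  -2.495] p [ 0.4512 -0.0767  0.3332] F [ 0.2  0.8 -3.7] M [0.33 0.53 0.13] w 0.0162
[[0.4918, -0.3543, 0.7953], [-0.0955, 0.886, 0.4538], [-0.8654, -0.2991, 0.4019]]
F tool [ 3.2  1.8 -1. ] M tool [0.   0.32 0.56]
goal tcp [ 0.4513 -0.076   0.334 ] dp [-0.0007  0.0004  0.0007] turn [0.13 0.03 0.07]
mouth now [ 0.5632 -0.1011  0.1281]
```

```bash
python3 look.py b3; python3 ov2.py b3 "[.008,0,-.0045]" top "(330,180,50,60)" >/dev/null; python3 ov2.py b3 "[.008,0,-.0045]" side "(310,185,60,80)">/dev/null
python3 -c "
import cv2,numpy as np
a=cv2.imread('pics/b3v2top.png');b=cv2.imread('pics/b3v2side.png');h=min(a.shape[0],b.shape[0]);c=np.hstack([a[:h,:400],b[:h,:400]]);cv2.imwrite('pics/b3c.png',c)"
```

```text
(no output)
```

View pics/b3c.png

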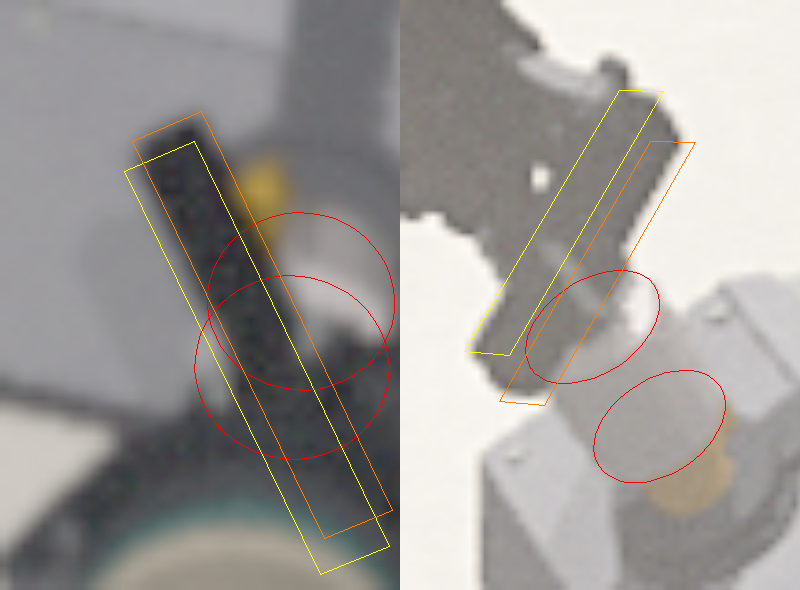

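The hub is over the shaft. In the side view the brass shows only below the mouth at crop (690,490), and in the top view the rib is still visible at (268,190). I'll push on towards the rib.

Emit:
arm_command([
  {"dp": [0.003,0.0004,0],"turn": [0,0,0],"grip": -1},
  {"dp": [0.003,0,0],"turn": [0,0,0],"grip": -1},
  {"dp": [0.002,0,0],"turn": [0,0,0],"grip": -1},
  {"dp": [0,0,0],"turn": [0,0,0],"grip": -1},
])

```text
clock: 7.4
position: [0.4552, -0.0772, 0.3263]
ee_rot: [0.834, -0.226, 0.498, 0.077]
contact_force: [1.0, 1.4, -3.7]
width: 0.0165
```

```bash
python3 f.py; python3 a2.py .022 h|tail -2
```

```text
t 7.4 q [-0.353  0.054  2.074  0.168  0.5   -2.498] p [ 0.4552 -0.0772  0.3263] F [ 1.   1.4 -3.7] M [0.29 0.57 0.2 ] w 0.0165
[[0.4922, -0.3542, 0.7952], [-0.0958, 0.8859, 0.4539], [-0.8652, -0.2996, 0.4021]]
F tool [ 3.6  2.  -0.1] M tool [-0.08  0.35  0.57]
goal tcp [ 0.4553 -0.0767  0.3271] dp [-0.0007  0.0002  0.0006] turn [0.14 0.04 0.1 ]
mouth now [ 0.5673 -0.1018  0.1212]
```

Emit:
arm_command([
  {"dp": [0.002,0.0003,0],"turn": [0,0,0],"grip": -1},
  {"dp": [0.002,0,0],"turn": [0,0,0],"grip": -1},
  {"dp": [0,0,0],"turn": [0,0,0],"grip": -1},
])

```text
clock: 7.7
position: [0.4571, -0.0774, 0.3229]
ee_rot: [0.834, -0.226, 0.498, 0.077]
contact_force: [0.6, 0.3, -3.7]
width: 0.0163
```

```bash
python3 f.py; python3 a2.py .018 h|tail -2
```

```text
t 7.7 q [-0.351  0.061  2.077  0.169  0.489 -2.499] p [ 0.4571 -0.0774  0.3229] F [ 0.6  0.3 -3.7] M [0.2  0.49 0.03] w 0.0163
[[0.4926, -0.354, 0.795], [-0.0962, 0.8858, 0.454], [-0.865, -0.3001, 0.4023]]
F tool [ 3.5  1.2 -0.9] M tool [0.02 0.35 0.39]
goal tcp [ 0.4572 -0.0771  0.3236] dp [-0.0006  0.      0.0005] turn [0.15 0.06 0.13]
mouth now [ 0.5693 -0.1021  0.1178]
```

Emit:
arm_command([
  {"dp": [0.002,0,0],"turn": [0,0,0],"grip": -1},
  {"dp": [0.002,0,0],"turn": [0,0,0],"grip": -1},
  {"dp": [0.002,0,0],"turn": [0,0,0],"grip": -1},
  {"dp": [0,0,0],"turn": [0,0,0],"grip": -1},
])

```text
clock: 8.1
position: [0.4601, -0.078, 0.3177]
ee_rot: [0.834, -0.226, 0.498, 0.077]
contact_force: [0.7, 0.7, -3.9]
width: 0.0166
```

```bash
python3 f.py; python3 a2.py .012 h|tail -2
```

```text
t 8.1 q [-0.35   0.072  2.08   0.173  0.475 -2.502] p [ 0.4601 -0.078   0.3177] F [ 0.7  0.7 -3.9] M [0.2  0.55 0.  ] w 0.0166
[[0.4926, -0.3541, 0.795], [-0.0961, 0.8858, 0.454], [-0.8649, -0.3, 0.4023]]
F tool [ 3.6  1.5 -0.6] M tool [0.04 0.42 0.41]
goal tcp [ 0.4602 -0.0777  0.3184] dp [-0.0006  0.      0.0005] turn [0.15 0.06 0.13]
mouth now [ 0.5723 -0.1026  0.1127]
```

Emit:
arm_command([
  {"dp": [0.003,0,0],"turn": [0,0,0],"grip": -1},
  {"dp": [0.002,0,0],"turn": [0,0,0],"grip": -1},
  {"dp": [0.002,0,0],"turn": [0,0,0],"grip": -1},
  {"dp": [0,0,0],"turn": [0,0,0],"grip": -1},
])

```text
clock: 8.5
position: [0.4635, -0.0786, 0.3116]
ee_rot: [0.834, -0.226, 0.498, 0.077]
contact_force: [-0.4, 0.2, -3.6]
width: 0.0162
```

```bash
python3 f.py; python3 a2.py .005 h|tail -2; python3 look.py b4; python3 ov2.py b4 "[.008,0,-.0045]" top "(330,180,50,60)" >/dev/null; python3 ov2.py b4 "[.008,0,-.0045]" side "(310,185,60,80)">/dev/null
python3 -c "
import cv2,numpy as np
a=cv2.imread('pics/b4v2top.png');b=cv2.imread('pics/b4v2side.png');h=min(a.shape[0],b.shape[0]);c=np.hstack([a[:h,:400],b[:h,:400]]);cv2.imwrite('pics/b4c.png',c)"
```

```text
t 8.5 q [-0.348  0.086  2.084  0.177  0.458 -2.506] p [ 0.4635 -0.0786  0.3116] F [-0.4  0.2 -3.6] M [0.18 0.5  0.09] w 0.0162
[[0.4925, -0.3541, 0.795], [-0.096, 0.8858, 0.454], [-0.865, -0.2999, 0.4022]]
F tool [ 2.9  1.4 -1.7] M tool [-0.04  0.35  0.4 ]
goal tcp [ 0.4636 -0.0783  0.3124] dp [-0.0006  0.      0.0005] turn [0.15 0.05 0.12]
mouth now [ 0.5757 -0.1032  0.1065]
```

View pics/b4c.png

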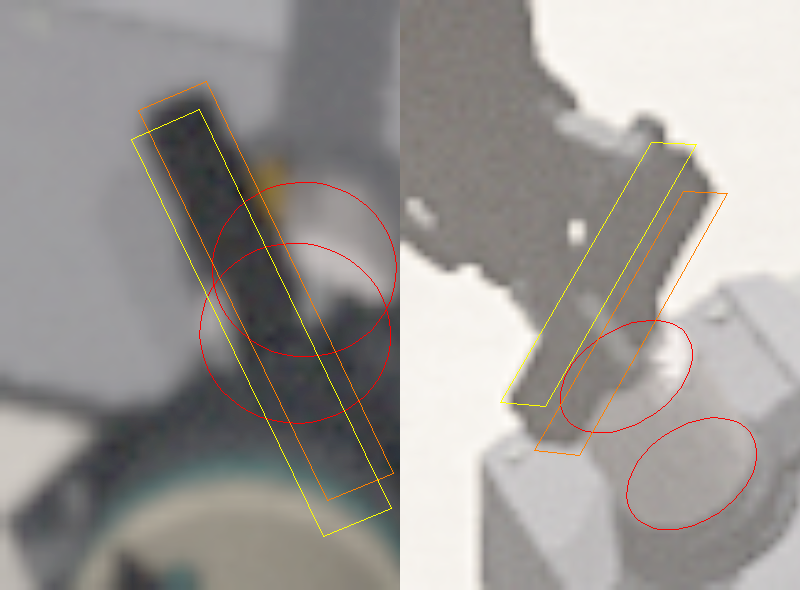

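In the top view the rib, at crop (272,185), is now inside the notch, and the contact force is small. I'll press home.

Emit:
arm_command([
  {"dp": [0.002,0,0],"turn": [0,0,0],"grip": -1},
  {"dp": [0.002,0,0],"turn": [0,0,0],"grip": -1},
  {"dp": [0.001,0,0],"turn": [0,0,0],"grip": -1},
  {"dp": [0,0,0],"turn": [0,0,0],"grip": -1},
])

```text
clock: 9.0
position: [0.4659, -0.0791, 0.3074]
ee_rot: [0.834, -0.226, 0.498, 0.077]
contact_force: [-0.5, 0.5, -2.3]
width: 0.0165
```

```bash
python3 f.py; python3 a2.py .0 h|tail -2
```

```text
t 9.0 q [-0.347  0.095  2.086  0.18   0.446 -2.508] p [ 0.4659 -0.0791  0.3074] F [-0.5  0.5 -2.3] M [0.23 0.59 0.05] w 0.0165
[[0.4925, -0.3541, 0.795], [-0.096, 0.8858, 0.454], [-0.865, -0.2999, 0.4023]]
F tool [ 1.7  1.3 -1.1] M tool [0.01 0.43 0.47]
goal tcp [ 0.4661 -0.0788  0.308 ] dp [-0.0005  0.      0.0005] turn [0.15 0.06 0.12]
mouth now [ 0.5781 -0.1037  0.1023]
```

Emit:
arm_command([
  {"dp": [0.001,0,0],"turn": [0,0,0],"grip": -1},
  {"dp": [0.001,0,0],"turn": [0,0,0],"grip": -1},
  {"dp": [0.001,0,0],"turn": [0,0,0],"grip": -1},
  {"dp": [0,0,0],"turn": [0,0,0],"grip": -1},
])

```text
clock: 9.4
position: [0.4662, -0.0789, 0.3067]
ee_rot: [0.834, -0.227, 0.497, 0.077]
contact_force: [-14.2, 3.2, 16.3]
width: 0.0165
```

```bash
python3 f.py
```

```text
t 9.4 q [-0.347  0.097  2.087  0.182  0.442 -2.51 ] p [ 0.4662 -0.0789  0.3067] F [-14.2   3.2  16.3] M [ 0.18  1.28 -0.14] w 0.0165
[[0.4936, -0.3545, 0.7942], [-0.096, 0.8854, 0.4549], [-0.8643, -0.3008, 0.403]]
F tool [-21.4   3.   -3.2] M tool [0.09 1.11 0.67]
```

The force rose by about 24 N axially, so the hub looks seated. I'll ease the push slightly and turn clockwise. The turn is about the hub axis, which lies 4.5 mm off the tool axis.

Emit:
arm_command([
  {"dp": [-0.001,0,0],"turn": [3,0,0],"grip": -1},
  {"dp": [0,-0.0005,0],"turn": [7,0,0],"grip": -1},
  {"dp": [0,-0.0005,0],"turn": [7,0,0],"grip": -1},
  {"dp": [0,-0.0005,0],"turn": [7,0,0],"grip": -1},
  {"dp": [0,0,0],"turn": [0,0,0],"grip": -1},
])

```text
clock: 9.9
position: [0.4664, -0.0805, 0.307]
ee_rot: [0.863, -0.047, 0.503, -0.028]
contact_force: [-9.3, 1.8, 7.2]
width: 0.0168
```

```bash
python3 f.py; python3 look.py c1
```

```text
t 9.9 q [-0.35   0.097  2.086  0.184  0.445 -2.094] p [ 0.4664 -0.0805  0.307 ] F [-9.3  1.8  7.2] M [-0.01  1.16 -0.22] w 0.0168
[[0.4928, 0.0012, 0.8701], [-0.0962, 0.9939, 0.0531], [-0.8648, -0.1099, 0.49]]
F tool [-11.    1.   -4.5] M tool [ 0.07  1.18 -0.06]
```

View pics/c1ztop.png

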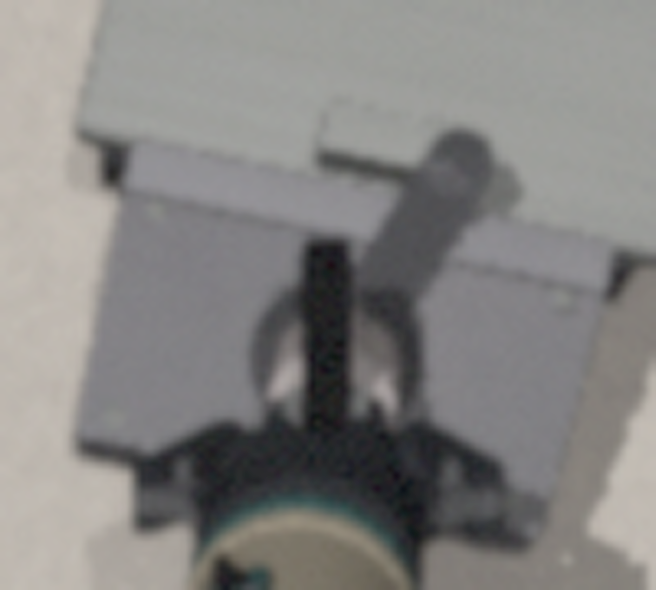

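View pics/c1zside.png

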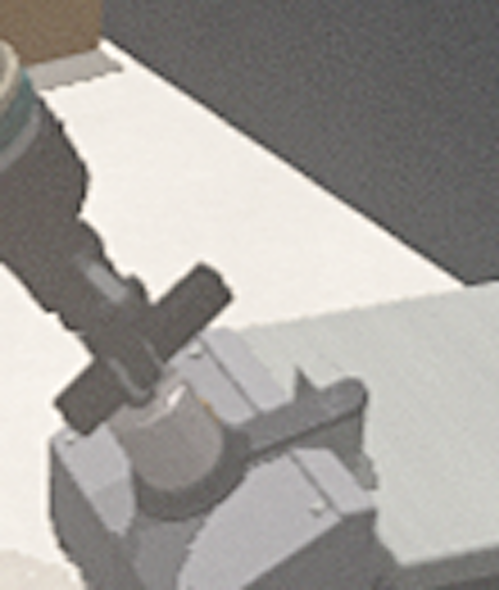

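The tongue has turned with the handle: in the top view its tip is now at crop (465,160), off the lug. The hub sits on the flange. I'll keep turning.

Emit:
arm_command([
  {"dp": [0,-0.0005,0],"turn": [7,0,0],"grip": -1},
  {"dp": [0,-0.0005,0],"turn": [7,0,0],"grip": -1},
  {"dp": [0,-0.0005,0],"turn": [7,0,0],"grip": -1},
  {"dp": [0,-0.0005,0],"turn": [7,0,0],"grip": -1},
  {"dp": [0,-0.0004,0],"turn": [5,0,0],"grip": -1},
  {"dp": [0,0,0],"turn": [0,0,0],"grip": -1},
])

```text
clock: 10.6
position: [0.4656, -0.0826, 0.3068]
ee_rot: [0.84, 0.2, 0.475, -0.17]
contact_force: [-9.2, 2.3, 8.3]
width: 0.0165
```

```bash
python3 f.py
```

```text
t 10.6 q [-0.357  0.097  2.086  0.191  0.447 -1.531] p [ 0.4656 -0.0826  0.3068] F [-9.2  2.3  8.3] M [ 0.04  1.27 -0.22] w 0.0165
[[0.4921, 0.4745, 0.7298], [-0.0957, 0.8628, -0.4964], [-0.8653, 0.1744, 0.47]]
F tool [-11.9  -0.9  -3.9] M tool [ 0.09  1.08 -0.71]
```

Emit:
arm_command([
  {"dp": [0,-0.0002,0],"turn": [3,0,0],"grip": -1},
  {"dp": [0,-0.0002,0],"turn": [3,0,0],"grip": -1},
  {"dp": [0,-0.0002,0],"turn": [3,0,0],"grip": -1},
  {"dp": [0,0,0],"turn": [0,0,0],"grip": -1},
])

```text
clock: 11.0
position: [0.4653, -0.0831, 0.3067]
ee_rot: [0.822, 0.265, 0.46, -0.206]
contact_force: [-10.7, 2.3, 8.2]
width: 0.0162
```

```bash
python3 f.py
```

```text
t 11.0 q [-0.358  0.096  2.087  0.193  0.447 -1.377] p [ 0.4653 -0.0831  0.3067] F [-10.7   2.3   8.2] M [ 0.1   1.24 -0.25] w 0.0162
[[0.492, 0.5824, 0.6471], [-0.0956, 0.7749, -0.6248], [-0.8653, 0.2455, 0.437]]
F tool [-12.6  -2.4  -4.7] M tool [ 0.14  0.96 -0.82]
```

Emit:
arm_command([
  {"dp": [0,-0.0002,0],"turn": [3,0,0],"grip": -1},
  {"dp": [0,-0.0002,0],"turn": [3,0,0],"grip": -1},
  {"dp": [0,0,0],"turn": [0,0,0],"grip": -1},
])

```text
clock: 11.3
position: [0.4651, -0.0834, 0.3066]
ee_rot: [0.807, 0.307, 0.448, -0.23]
contact_force: [-10.2, 2.9, 8.6]
width: 0.0161
```

```bash
python3 f.py; python3 look.py c2
```

```text
t 11.3 q [-0.359  0.096  2.087  0.194  0.446 -1.275] p [ 0.4651 -0.0834  0.3066] F [-10.2   2.9   8.6] M [ 0.2   1.2  -0.18] w 0.0161
[[0.4922, 0.6468, 0.5826], [-0.0956, 0.7054, -0.7024], [-0.8652, 0.29, 0.409]]
F tool [-12.7  -2.   -4.5] M tool [ 0.14  0.92 -0.8 ]
```

View pics/c2ztop.png

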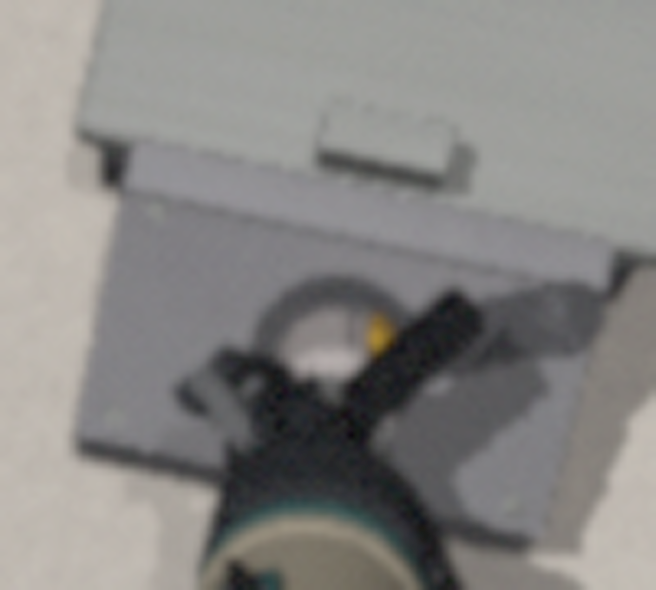

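Emit:
arm_command([
  {"dp": [0,-0.0002,0],"turn": [3,0,0],"grip": -1},
  {"dp": [0,-0.0002,0],"turn": [3,0,0],"grip": -1},
  {"dp": [0,0,0],"turn": [0,0,0],"grip": -1},
])

```text
clock: 11.7
position: [0.4652, -0.0833, 0.3068]
ee_rot: [0.79, 0.349, 0.436, -0.252]
contact_force: [-7.9, 6.3, 8.1]
width: 0.0167
```

```bash
python3 f.py
```

```text
t 11.7 q [-0.359  0.096  2.087  0.197  0.446 -1.173] p [ 0.4652 -0.0833  0.3068] F [-7.9  6.3  8.1] M [0.55 0.82 0.61] w 0.0167
[[0.493, 0.7031, 0.5125], [-0.095, 0.629, -0.7716], [-0.8648, 0.3317, 0.3769]]
F tool [-11.5   1.1  -5.9] M tool [-0.33  1.11 -0.12]
```

Emit:
arm_command([
  {"dp": [0,-0.0001,0],"turn": [2,0,0],"grip": -1},
  {"dp": [0,-0.0001,0],"turn": [2,0,0],"grip": -1},
  {"dp": [0,0,0],"turn": [0,0,0],"grip": -1},
])

```text
clock: 12.0
position: [0.4652, -0.0832, 0.3068]
ee_rot: [0.779, 0.374, 0.427, -0.266]
contact_force: [-5.6, 8.3, 7.9]
width: 0.0165
```

```bash
python3 f.py
```

```text
t 12.0 q [-0.359  0.096  2.087  0.195  0.446 -1.108] p [ 0.4652 -0.0832  0.3068] F [-5.6  8.3  7.9] M [0.32 0.73 1.99] w 0.0165
[[0.493, 0.7343, 0.4667], [-0.0954, 0.5788, -0.8099], [-0.8648, 0.3547, 0.3554]]
F tool [-10.4   3.5  -6.6] M tool [-1.63  1.36  0.27]
```

The torque has risen to 1.6 N m, so the shaft is at its stop. I'll relieve the twist, release, and back off along the axis.

Emit:
arm_command([
  {"dp": [0,0,0],"turn": [-3,0,0],"grip": -1},
  {"dp": [-0.0007,0,0],"turn": [0,0,0],"grip": -1},
  {"dp": [0,0,0],"turn": [0,0,0],"grip": 0.3},
  {"dp": [0,0,0],"turn": [0,0,0],"grip": 0.3},
  {"dp": [0,0,0],"turn": [0,0,0],"grip": 0.3},
  {"dp": [0,0,0],"turn": [0,0,0],"grip": 0.3},
  {"dp": [0,0,0],"turn": [0,0,0],"grip": 0.3},
])

```text
clock: 12.7
position: [0.4655, -0.0843, 0.3065]
ee_rot: [0.787, 0.356, 0.433, -0.257]
contact_force: [0.3, 0.3, 0.1]
width: 0.0555
```

```bash
python3 f.py; python3 look.py d0
```

```text
t 12.7 q [-0.361  0.097  2.087  0.196  0.445 -1.156] p [ 0.4655 -0.0843  0.3065] F [0.3 0.3 0.1] M [0.05 0.19 0.03] w 0.0555
[[0.493, 0.7128, 0.4988], [-0.0964, 0.6146, -0.783], [-0.8647, 0.3379, 0.3717]]
F tool [ 0.   0.4 -0. ] M tool [-0.02  0.16 -0.12]
```

View pics/d0zside.png

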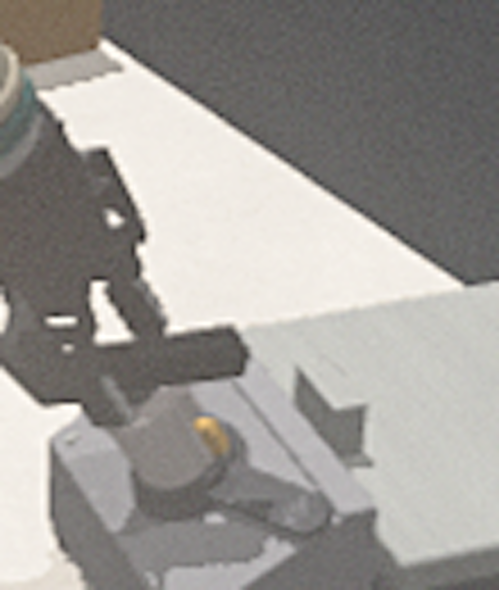

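The fingers are open and the bar, at crop (170,360), stands on the seated hub. I'll retreat along the axis.

Emit:
arm_command([
  {"dp": [-0.01,0,0],"turn": [0,0,0],"grip": 0.3},
  {"dp": [-0.03,0,0],"turn": [0,0,0],"grip": 0.3},
  {"dp": [-0.04,0,0],"turn": [0,0,0],"grip": 0.3},
  {"dp": [-0.05,0,0],"turn": [0,0,0],"grip": 0.3},
  {"dp": [-0.03,0,0],"turn": [0,0,0],"grip": 0.3},
  {"dp": [0,0,0],"turn": [0,0,0],"grip": 0.3},
  {"dp": [0,0,0],"turn": [0,0,0],"grip": 0.3},
])

```text
clock: 13.5
position: [0.3859, -0.0686, 0.4454]
ee_rot: [0.788, 0.356, 0.432, -0.257]
contact_force: [-0.5, 0.2, -0.0]
width: 0.0553
```

```bash
python3 f.py; python3 look.py d1
cat > e.py <<'E'
# fit rib/tongue angle & seating of final
from h import *
S=np.load("shaft.npy");o=[]
for n,rr in(("top",(320,150,80,100)),("side",(310,190,80,100))):
    im=cv2.imread(f"pics/d1_{n}.png");x0,y0,w,h=rr;z=cv2.resize(im[y0:y0+h,x0:x0+w],None,fx=5,fy=5,interpolation=cv2.INTER_CUBIC);z=np.clip(255*(z/255.)**.6,0,255).astype(np.uint8)
    best=S[3]
    for tot,c in((1.35,(0,255,0)),):
        RS=Rz(S[6])@Ry(-np.pi/6)@Rz(S[3]-tot)
        def dr(X,Rm,c):
            pp=(pj(n,X@Rm.T+S[:3])+.5-[x0,y0])*5;cv2.polylines(z,[cv2.convexHull(pp.astype(np.float32)).astype(np.int32)],True,c)
        dr(cyl(23.5,0,50),RS,(0,0,255));dr(box(-40,70,-9,9,60,84),RS,(0,0,255));dr(np.r_[box(0,92,-13,13,-8,-8),cyl(13,-8,-8)+[.092,0,0]],RS@Rz(-.575),(255,0,255))
    o.append(z)
cv2.imwrite("pics/d1ov.png",np.hstack(o))
E
python3 e.py
```

```text
t 13.5 q [-0.407 -0.179  1.957  0.142  0.85  -1.113] p [ 0.3859 -0.0686  0.4454] F [-0.5  0.2 -0. ] M [0.04 0.24 0.05] w 0.0553
[[0.4941, 0.7124, 0.4984], [-0.0969, 0.6148, -0.7827], [-0.864, 0.3385, 0.3728]]
F tool [-0.2 -0.2 -0.5] M tool [-0.05  0.19 -0.15]
```

View pics/d1ov.png

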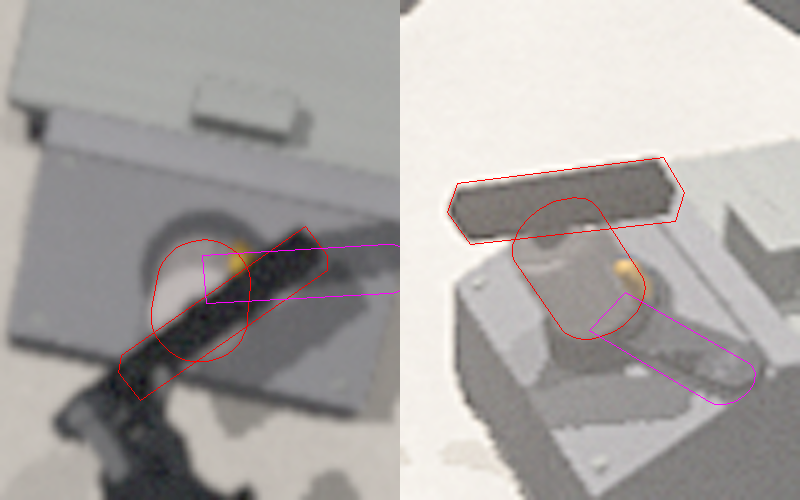

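View pics/d1_side.png

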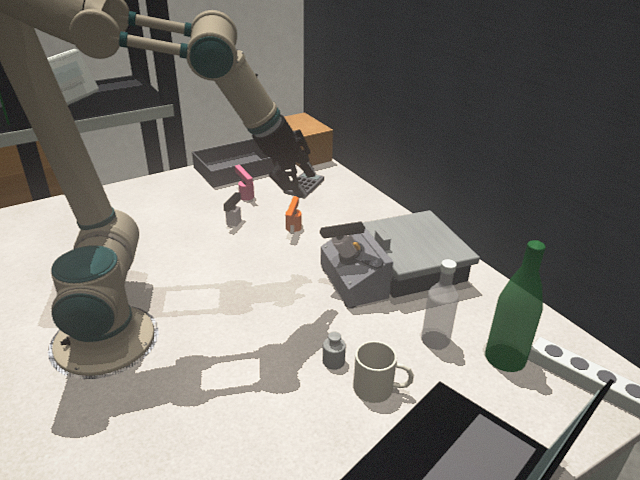

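Run:
```python
from h import *
a=cv2.imread("pics/top0.png").astype(int);b=cv2.imread("pics/d1_top.png").astype(int)
for nm,(x,y,w,h) in dict(spare=(185,235,30,35),weight=(425,265,28,28),bottle=(440,165,50,50),mug=(455,245,50,45)).items():
    print(nm,np.abs(a-b)[y:y+h,x:x+w].mean().round(1))
print(manip.sign_off(),manip.get_state()['clock'])
```

```text
spare 6.0
weight 6.6
bottle 6.6
mug 6.8
the job is handed in; nothing more can be done
the job is handed in; nothing more can be done
```

The notched T-handle is fitted on the lock shaft, the shaft is turned clockwise to its stop, and the handle is still on the shaft. I handed the job in at about 13.5 s on the robot's clock.

- **Fit:** the hub went on with the rib in the notch. It stopped at the flange with about a 24 N rise in axial force, and the final overlay shows it sitting at its home pose.
- **Turn:** I turned the handle about 82° in all. The torque then jumped from about 0.1 to 1.6 N m, which I took as the free stop. The tongue is well clear of the lug.
- **Release:** I eased the handle back 3°, opened the gripper and withdrew along the shaft axis. The wrist forces were near zero afterwards.
- **Bystanders:** the spare handle, weight, bottle and mug look unmoved. Their image patches all differ by the same small amount, 6.0–6.8 grey levels, which I put down to noise or lighting; I did not measure their positions.

**Checks that did not fully agree:**
- The final picture puts the tongue's turn at about 1.22 rad, while the bar's angle fits 1.35. Notch play probably explains this, along with the shaft starting about 0.1 rad off the locked stop. I relied on the torque jump, not the picture, as proof of the stop.
- The 0.12 N m shaft friction did not show clearly in the moment readings during the turn.
- The bar looked narrower in the images than its stated width, and the gripper read about 16.5 mm on it instead of 18.

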